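# Put the right sample in the transport tray

### The job

The two glass samples are in each other's places: swap them, so that the square bottle stands in the long blue transport tray and the round jar stands in the round steel dish (the empty black mat is free for parking). Then fill the gaps beside the bottle: stand one grey foam brick upright on the tray's floor at each end, with the bottle between them, so that it can hardly slide along the tray. Set the glass down gently, keep it upright, and leave the white beaker and the bar of soap where they are.

Things in the scene. Friction and masses are not known exactly. Their poses are not given: they have to be found in the camera images.
- jar: round amber glass jar with a flat black screw lid, a straight cylinder 54 mm in diameter and 70 mm tall, about 0.25 kg, upright. Origin: centre of its underside; z up. At the start it stands near the middle of the long tray, on the tray's floor.
- bottle: square amber glass bottle, body 44 x 44 mm and 62 mm tall with flat sides facing its x and y axes; above it a narrow neck and a round black cap 31 mm in diameter, 82 mm tall over all; about 0.2 kg, upright. Origin: centre of its underside; z up. At the start it stands in the middle of the round dish, turned anyhow.
- brick_thick: the thicker grey foam brick, firm, standing upright on the bench: 36 mm thick (along its x), 56 mm wide (along its y), 60 mm tall, 25 g. Origin: centre of its underside; z up.
- brick_thin: the thinner grey foam brick, firm, standing upright on the bench: 24 mm thick (along its x), 56 mm wide (along its y), 60 mm tall, 18 g. Origin: centre of its underside; z up.
- tray: long blue open tray, fixed: 128 (x) x 78 (y) x 18 mm high outside; walls and floor 4 mm thick, so inside 120 x 70 mm, 14 mm deep. Lengthwise, bottle and both bricks (44 + 36 + 24 mm) leave 16 mm of play in all, so the bottle must stand off the middle, towards the thin brick; either brick may take either end. Origin: centre of its underside; x along its length.
- dish: round steel dish with a low upright rim, fixed to the bench: 88 mm in diameter and 18 mm high outside, wall and floor 4 mm, so inside 80 mm in diameter, 14 mm deep. Origin: centre of its underside.
- mat: square black rubber mat, fixed, 100 x 100 x 3 mm, empty: a free spot. Origin: centre of its underside.
- beaker: white plastic beaker, open at the top, loose, a bystander: rim 68 mm in diameter, 80 mm tall. Origin: centre of its underside.
- soap: cream-coloured bar of soap with rounded edges, loose, a bystander: 75 (x) x 50 (y) x 26 mm. Origin: centre of its underside.

How it is judged:
By the outcome, as a careful person would: the job done as asked, in the order asked, and still so for the second after the job is handed in, with the robot touching nothing.
It also fails if it takes over 128 s, if anything falls off the work surface, if the arm or the gripper's body presses on something with over 40 N, if the wrist force passes 120 N, or if a joint passes its speed limit or range.

### The arm

A 6-joint arm with a two-finger parallel gripper is mounted at the origin on the work surface. World frame = base frame: x ahead of the robot, y to its left, z up, the work surface at z = 0. Lengths are in m, angles in degrees, forces in N, time in s.
With the tool pointing down it reaches from about 0.275 to 1 m from the base axis. Payload 8.4 kg.
Tool frame: the origin (TCP) lies midway between the tips of the shut fingers; the grasp point (between the pads) lies 19 mm behind it; z points along the fingers, y is the direction in which the jaws open and shut (so a half turn about z gives the same grasp; the last joint's range is limited). The gripper opens to 85 mm and grips with 20 to 120 N. Pads are 22 mm wide; open, the fingers measure 114 mm over their backs; the gripper's body (76 mm by 85 mm) begins 54 mm behind the grasp point. The pads swing forward as they close: fully open they stand 13 mm farther back than shut.
Start: joints at [-74.909, 20.225, 93.587, -0, 66.188, -0.138], TCP at [0.164, -0.603, 0.231] pointing down, gripper open.
Joint ranges: [-150.9, 150.9], [-52.94, 120.26], [3.33, 152.33], [-74.26, 254.26], [0, 154.13], [-172.89, 172.89]. Speed limits (degrees/s): [127.2, 127.2, 159.86, 180, 180, 180].

### API

Orientations are given as a 3x3 rotation matrix whose columns are the frame's x, y, z axes.
In Python, from workcell import sensors, camera, job gives the robot as it stands.
- The arm moves only by the tool play_rows, never from a script. Its argument "targets" is a list of rows, each an object of numbers: "tx", "ty", "tz": the shift along the tool's x, y, z in cm; "ax", "ay", "az": the turn, a rotation vector about the tool's x, y, z in rad; "grip": the finger opening in cm, from 0 to 8.54. A call has 1 to 20 rows; each row shifts and turns the commanded pose from where the row before left it, along the tool's axes as they then stand; what a row does not reach is not made up. A row lasts 1/10 s, in which the tool goes at most 50 mm and 8.59 degrees, less where a joint would pass 70% of its speed; a pose out of reach is approached as far as the arm can. A call is refused whole if a number of a shift passes 5 or a number of a turn 0.15, either way. A call with a gripper value outside its range is refused whole. The fingers move at their own pace and stop on an object; "squeeze" is the grip in N (left out, the last holds). Time passes only in rows, so rows that do not move let the fingers close. It gives the time, the measured TCP pose, the force and the opening at its end, in the units of the state.
- sensors.get_obs(): the state, without advancing time (a new reading comes with each control period).
- camera(name): name is "scene" or "top"; returns a dict with "img" (480x640x3 uint8, blue, green, red), "fx", "fy", "cx", "cy" (pixels), "D" ([k1, k2, p1, p2, k3] as OpenCV has them; the pictures are not rectified), "R" (3x3) and "t" (3): a world point X has camera coordinates R X + t. Camera axes: x right, y down, z forward; pixel columns grow to the right and rows downward; lengths in m; the calibration is good to about 2 mm. A picture is of the moment at which its call begins. There is no depth.
- job.job_done(): hands the job in, once; it reports no verdict.
The state is a dict: "t": time; "joint_pos": joint angles; "dq": joint speeds; "joint_efforts": joint torques, N m; "ee_pos": TCP position; "orientation": TCP orientation; "contact_force": force on the tool from outside, world axes, zero at the start; "torque": the same for the moment, N m; "gripper_width": finger opening in m.
Only numpy, scipy, OpenCV 4.12 (cv2) and the standard library are available. Lean on these libraries where they do the work, as an engineer would, in place of code of your own. Each camera call takes 0.05 s, during which the arm holds its last target. There are 200 camera calls.

## Working session

There is one attempt and no reset: what is moved stays moved. The work goes in short steps, Python scripts to look and compute and a tool call to move; the robot and the scene stay as the last step left them, time stands still between calls to the robot, and variables do not carry over. Pictures are saved under pics/ and viewed, about 12 in all and at most 16, crops included, and the job is handed in when it is done.

Besides the shell and the picture viewer there is one more tool, called by a JSON object that holds its "name" and its "arguments". play_rows: Moves the arm, as the interface text tells. Its arguments: {"type":"object","properties":{"targets":{"type":"array","items":{"type":"object","properties":{"tx":{"type":"number"},"ty":{"type":"number"},"tz":{"type":"number"},"ax":{"type":"number"},"ay":{"type":"number"},"az":{"type":"number"},"grip":{"type":"number"}}}},"squeeze":{"type":"number"}},"required":["targets"]}

```bash
mkdir -p pics; ls; python3 - <<'E'
from workcell import sensors,camera
import cv2
print(sensors.get_obs())
for n in("top","scene"):
    c=camera(n);cv2.imwrite(f"pics/{n}0.png",c["img"]);print({k:v for k,v in c.items() if k!="img"})
E
```

```text
pics
{'t': 0.0, 'joint_pos': array([-7.49078025e+01,  2.02613508e+01,  9.36290871e+01, -8.70057535e-04,
        6.61875388e+01, -1.35171089e-01]), 'dq': array([-0.03625223, -0.05584515,  0.00361948,  0.00510814, -0.00614473,
        0.01173527]), 'joint_efforts': array([ 2.78842366e-03, -6.05241466e+01, -3.42063582e+01,  2.62683634e-04,
        9.27218789e-03,  1.52792083e-06]), 'ee_pos': array([ 0.16405328, -0.60259518,  0.23057398]), 'orientation': array([[ 9.64889529e-01,  2.62655785e-01, -3.67768129e-04],
       [ 2.62656042e-01, -9.64888639e-01,  1.31039087e-03],
       [-1.06735475e-05, -1.36097895e-03, -9.99999074e-01]]), 'contact_force': array([ 0.44738553, -0.20227889, -0.2623012 ]), 'torque': array([ 0.04406813, -0.03774003, -0.0265224 ]), 'gripper_width': 0.08582908692087074}
{'fx': 500.8576556977142, 'fy': 500.8576556977142, 'cx': 324.5073204560165, 'cy': 240.96789666379576, 'D': array([-0.08603532,  0.        ,  0.        ,  0.        ,  0.        ]), 'R': array([[-0.02482827, -0.99958533,  0.01458516],
       [-0.99400693,  0.02313076, -0.10684189],
       [ 0.10646022, -0.01715045, -0.99416904]]), 't': array([-0.00515915,  0.53988157,  0.74287532])}
{'fx': 578.2557076067218, 'fy': 578.2557076067218, 'cx': 326.5356672541546, 'cy': 236.41331740522267, 'D': array([-0.1428512,  0.       ,  0.       ,  0.       ,  0.       ]), 'R': array([[ 0.67689224,  0.73600257, -0.01082185],
       [ 0.48742287, -0.45919651, -0.74266918],
       [-0.55157578,  0.49743219, -0.66957104]]), 't': array([-0.38679797, -0.22383645,  1.41871769])}
```

View pics/top0.png

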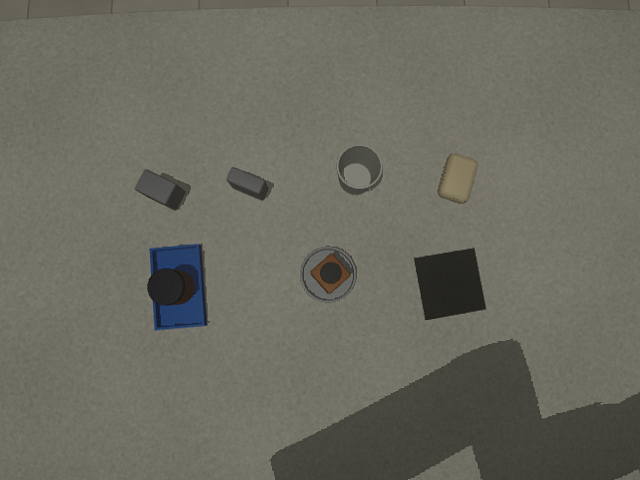

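View pics/scene0.png

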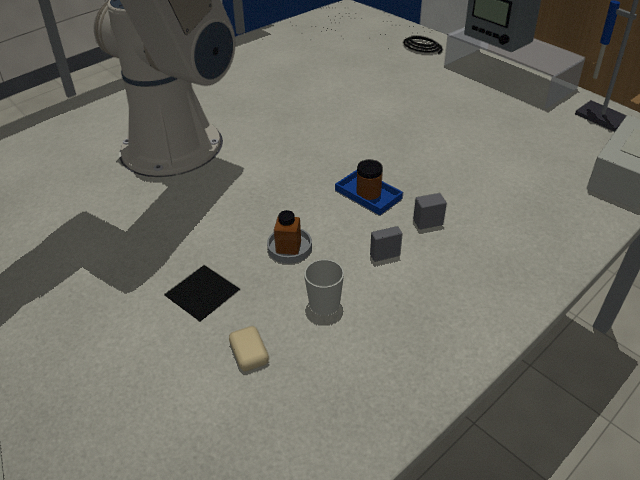

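The top view has the tray with the jar at (178,287), the dish with the bottle at (329,273), the bricks at (160,188) and (248,182), and the mat at (450,284). The beaker is at (359,168) and the soap at (458,178). I'll zoom in to pick corners.

```bash
cat > h.py <<'E'
import numpy as np,cv2
from workcell import sensors,camera,job
def pix2w(c,uv,z):
    K=np.array([[c["fx"],0,c["cx"]],[0,c["fy"],c["cy"]],[0,0,1]])
    n=cv2.undistortPoints(np.array(uv,float).reshape(-1,1,2),K,c["D"]).reshape(-1,2)
    d=np.c_[n,np.ones(len(n))]@c["R"]; o=-c["R"].T@c["t"]
    return (o+d*((z-o[2])/d[:,2])[:,None])[:,:2]
def w2pix(c,X):
    K=np.array([[c["fx"],0,c["cx"]],[0,c["fy"],c["cy"]],[0,0,1]])
    return cv2.projectPoints(np.array(X,float).reshape(-1,1,3),cv2.Rodrigues(c["R"])[0],c["t"],K,c["D"])[0].reshape(-1,2)
def crop(img,x0,y0,x1,y1,s,fn):
    o=cv2.resize(img[y0:y1,x0:x1],None,fx=s,fy=s,interpolation=cv2.INTER_CUBIC)
    o=np.clip(o.astype(float)*1.6,0,255).astype(np.uint8)
    cv2.imwrite(fn,o)
E
python3 - <<'E'
from h import *
c=camera("top");im=c["img"]
A=cv2.resize(im[160:220,128:278],None,fx=5,fy=5,interpolation=cv2.INTER_CUBIC)
B=np.hstack([cv2.resize(im[238:338,140:215],None,fx=5,fy=5,interpolation=cv2.INTER_CUBIC)[:500],cv2.resize(im[238:313,292:367],None,fx=5,fy=5,interpolation=cv2.INTER_CUBIC,)[:500] if 0 else cv2.resize(im[238:338,292:367],None,fx=5,fy=5,interpolation=cv2.INTER_CUBIC)])
for n,o in(("A",A),("B",B)): cv2.imwrite(f"pics/{n}.png",np.clip(o*1.8,0,255).astype(np.uint8))
E
```

```text
(no output)
```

View pics/A.png

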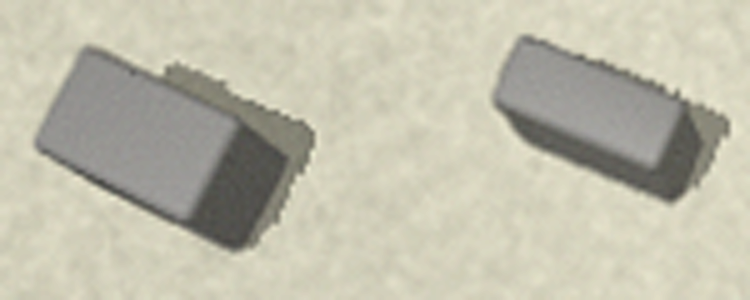

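View pics/B.png

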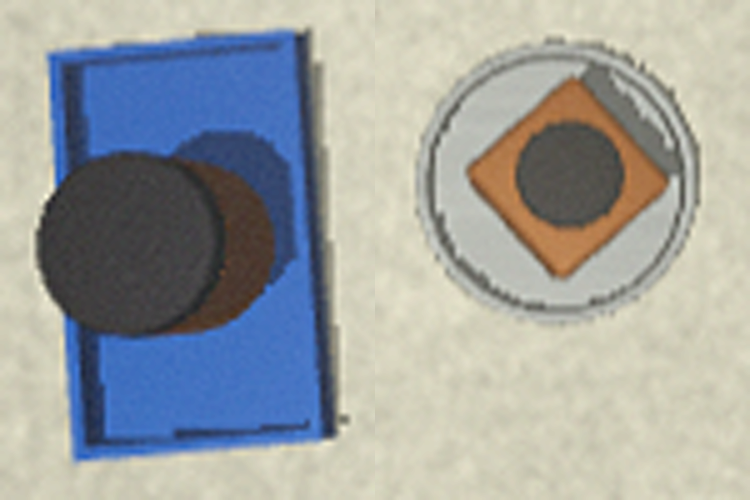

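```bash
python3 - <<'E'
from h import *
c=camera("top")
def f(name,pts,x0,y0,z,s=5):
    p=[(x0+(a+.5)/s-.5,y0+(b+.5)/s-.5) for a,b in pts]
    w=pix2w(c,p,z); print(name,"ctr",w.mean(0).round(4))
    if len(w)==4:
        e=np.roll(w,-1,0)-w; print("  len",np.linalg.norm(e,axis=1).round(4),"ang",(np.degrees(np.arctan2(e[:,1],e[:,0]))%180).round(1))
f("thick",[(85,46),(238,120),(190,222),(36,147)],128,160,.06)
f("thin",[(524,37),(686,98),(655,168),(496,102)],128,160,.06)
f("tray",[(50,52),(297,31),(322,437),(76,460)],140,238,.018)
f("jar",[(130,243)],140,238,.074)
f("dish",[(558,182)],217,238,.018)
f("bottlebody",[(577,78),(668,182),(562,279),(467,175)],217,238,.066)
f("cap",[(570,175)],217,238,.086)
f("mat",[(415,257),(474,248),(486,309),(425,320)],.4,.4,.003,1)
f("beaker",[(360,166)],0,0,.08,1)
f("soap",[(458,178)],0,0,.026,1)
E
```

```text
thick ctr [0.625  0.2355]
  len [0.0531 0.0339 0.0533 0.034 ] ang [ 62.9 155.3  63.  155. ]
thin ctr [0.6313 0.0984]
  len [0.0526 0.0232 0.0522 0.0215] ang [ 67.7 155.9  65.9 156.9]
tray ctr [0.4752 0.2131]
  len [0.0784 0.1262 0.077  0.1273] ang [93.5  3.4 94.3  4.1]
jar ctr [0.4745 0.2136]
dish ctr [ 0.4891 -0.0228]
bottlebody ctr [ 0.4881 -0.0248]
  len [0.0403 0.0418 0.0409 0.0429] ang [ 39.7 130.9  41.1 130.1]
cap ctr [ 0.4882 -0.0247]
mat ctr [ 0.4691 -0.2179]
  len [0.0974 0.0991 0.1001 0.1008] ang [97.1  8.3 98.1  6.7]
beaker ctr [ 0.6435 -0.0721]
soap ctr [ 0.6354 -0.2325]
```

{"name": "play_rows", "arguments": {"targets": [{"tx":1.3,"ty":-1.8,"grip":8.5},{"tx":2.6,"ty":-3.5},{"tx":2.6,"ty":-3.5},{"tx":2.6,"ty":-3.6},{"tx":2.6,"ty":-3.6},{"tx":2.6,"ty":-3.6},{"tx":2.6,"ty":-3.6},{"tx":2.6,"ty":-3.6},{"tx":2.6,"ty":-3.6},{"tx":2.6,"ty":-3.6},{"tx":2.6,"ty":-3.6},{"tx":2.6,"ty":-3.6},{"tx":2.6,"ty":-3.6},{"tx":2.6,"ty":-3.6},{"tx":2.6,"ty":-3.6},{"tx":2.6,"ty":-3.6},{"tx":2.6,"ty":-3.6},{"tx":2.6,"ty":-3.6},{"tx":2.6,"ty":-3.6},{"tx":2.6,"ty":-3.6}]}}

```text
validation failed for argument at $.ta...
```

```bash
cat >> h.py <<'E'
def go(x,y,z=None,psi=None):
    """print shift in cm along tool axes (before turning) and the turn az in rad to reach a world pose"""
    o=sensors.get_obs();R=o["orientation"];p=o["ee_pos"]
    d=R.T@(np.array([x,y,p[2] if z is None else z])-p)*100
    ps=np.degrees(np.arctan2(R[1,0],R[0,0]))
    print("t%.1f pos"%o["t"],p.round(4),"psi %.2f"%ps,"tilt",R[2,:2].round(4),"w %.4f"%o["gripper_width"],"F",o["contact_force"].round(1),"| shift cm",d.round(2),"az %.3f"%(-np.radians(psi-ps) if psi is not None else 0),"q",o["joint_pos"].round(0))
E
python3 -c "
from h import *
go(.4745,.2136,.15,3.8)"
```

```text
t0.2 pos [ 0.1641 -0.6028  0.2308] psi 15.23 tilt [ 0.     -0.0009] w 0.0853 F [-0.   0.2  0.8] | shift cm [ 51.4  -70.61   8.14] az 0.200 q [-75.  20.  94.   0.  66.  -0.]
```

{"name": "play_rows", "arguments": {"targets": [{"tx":1.3,"ty":-1.8,"tz":0,"ax":0,"ay":0,"az":0.1,"grip":8.5},{"tx":2.3,"ty":-3.7,"tz":0,"ax":0,"ay":0,"az":0.1,"grip":8.5}], "squeeze": 30}}

```text
t: 0.4
ee_pos: [0.1881, -0.543, 0.2309]
orientation: [[0.998, 0.06, -0.0], [0.06, -0.998, -0.001], [-0.0, 0.001, -1.0]]
contact_force: [1.1, 0.2, -0.4]
gripper_width: 0.0853
```

{"name": "play_rows", "arguments": {"targets": [{"tx":1.6,"ty":-3.7,"tz":0,"ax":0,"ay":0,"az":0,"grip":8.5},{"tx":1.7,"ty":-3.7,"tz":0,"ax":0,"ay":0,"az":0,"grip":8.5},{"tx":1.6,"ty":-3.7,"tz":0,"ax":0,"ay":0,"az":0,"grip":8.5},{"tx":1.7,"ty":-3.7,"tz":0,"ax":0,"ay":0,"az":0,"grip":8.5},{"tx":1.6,"ty":-3.7,"tz":0,"ax":0,"ay":0,"az":0,"grip":8.5},{"tx":1.7,"ty":-3.7,"tz":0,"ax":0,"ay":0,"az":0,"grip":8.5},{"tx":1.6,"ty":-3.7,"tz":0,"ax":0,"ay":0,"az":0,"grip":8.5},{"tx":1.7,"ty":-3.7,"tz":0,"ax":0,"ay":0,"az":0,"grip":8.5},{"tx":1.6,"ty":-3.7,"tz":0,"ax":0,"ay":0,"az":0,"grip":8.5},{"tx":1.7,"ty":-3.7,"tz":0,"ax":0,"ay":0,"az":0,"grip":8.5},{"tx":1.6,"ty":-3.7,"tz":0,"ax":0,"ay":0,"az":0,"grip":8.5},{"tx":1.7,"ty":-3.7,"tz":0,"ax":0,"ay":0,"az":0,"grip":8.5},{"tx":1.6,"ty":-3.7,"tz":0,"ax":0,"ay":0,"az":0,"grip":8.5},{"tx":1.7,"ty":-3.7,"tz":0,"ax":0,"ay":0,"az":0,"grip":8.5},{"tx":1.6,"ty":-3.7,"tz":1.0,"ax":0,"ay":0,"az":0,"grip":8.5},{"tx":1.7,"ty":-3.7,"tz":1.5,"ax":0,"ay":0,"az":0,"grip":8.5},{"tx":1.6,"ty":-3.7,"tz":1.5,"ax":0,"ay":0,"az":0,"grip":8.5},{"tx":1.7,"ty":-3.7,"tz":1.5,"ax":0,"ay":0,"az":0,"grip":8.5},{"tx":1.6,"ty":-3.7,"tz":1.5,"ax":0,"ay":0,"az":0,"grip":8.5},{"tx":1.7,"ty":-3.5,"tz":1.0,"ax":0,"ay":0,"az":0,"grip":8.5}]}}

```text
t: 2.4
ee_pos: [0.4691, 0.2178, 0.1501]
orientation: [[0.998, 0.066, -0.001], [0.066, -0.998, -0.0], [-0.001, 0.0, -1.0]]
contact_force: [0.6, -0.6, 0.1]
gripper_width: 0.0849
```

```bash
python3 -c "
from h import *
go(.4745,.2136,.028,3.8)"
```

```text
t2.4 pos [0.4691 0.2178 0.1501] psi 3.80 tilt [-0.001   0.0004] w 0.0849 F [ 0.6 -0.6  0.1] | shift cm [ 0.52  0.45 12.21] az -0.000 q [ 25.  16. 111.  -0.  53. 111.]
```

{"name": "play_rows", "arguments": {"targets": [{"tx":0.5,"ty":0.4,"tz":0.5,"ax":0,"ay":0,"az":0,"grip":8.5},{"tx":0,"ty":0,"tz":1.5,"ax":0,"ay":0,"az":0,"grip":8.5},{"tx":0,"ty":0,"tz":1.5,"ax":0,"ay":0,"az":0,"grip":8.5},{"tx":0,"ty":0,"tz":1.5,"ax":0,"ay":0,"az":0,"grip":8.5},{"tx":0,"ty":0,"tz":1.5,"ax":0,"ay":0,"az":0,"grip":8.5},{"tx":0,"ty":0,"tz":1.5,"ax":0,"ay":0,"az":0,"grip":8.5},{"tx":0,"ty":0,"tz":1.5,"ax":0,"ay":0,"az":0,"grip":8.5},{"tx":0,"ty":0,"tz":1.5,"ax":0,"ay":0,"az":0,"grip":8.5},{"tx":0,"ty":0,"tz":1.0,"ax":0,"ay":0,"az":0,"grip":8.5},{"tx":0,"ty":0,"tz":0.5,"ax":0,"ay":0,"az":0,"grip":8.5},{"tx":0,"ty":0,"tz":0,"ax":0,"ay":0,"az":0,"grip":6.5},{"tx":0,"ty":0,"tz":0,"ax":0,"ay":0,"az":0,"grip":5.9},{"tx":0,"ty":0,"tz":0,"ax":0,"ay":0,"az":0,"grip":5.6},{"tx":0,"ty":0,"tz":0,"ax":0,"ay":0,"az":0,"grip":5.3},{"tx":0,"ty":0,"tz":0,"ax":0,"ay":0,"az":0,"grip":5.0},{"tx":0,"ty":0,"tz":0,"ax":0,"ay":0,"az":0,"grip":5.0},{"tx":0,"ty":0,"tz":0,"ax":0,"ay":0,"az":0,"grip":5.0},{"tx":0,"ty":0,"tz":0,"ax":0,"ay":0,"az":0,"grip":5.0}], "squeeze": 30}}

```text
t: 4.2
ee_pos: [0.4753, 0.2129, 0.0272]
orientation: [[0.998, 0.066, 0.002], [0.066, -0.998, 0.001], [0.002, -0.001, -1.0]]
contact_force: [-0.7, 1.0, 5.5]
gripper_width: 0.0535
```

```bash
python3 -c "
from h import *
go(.4691,-.2179,.15,3.8)"
```

```text
t4.2 pos [0.4753 0.2129 0.0272] psi 3.77 tilt [ 0.0016 -0.0008] w 0.0535 F [-0.7  1.   5.5] | shift cm [ -3.43  42.94 -12.32] az -0.000 q [ 24.  28. 115.   0.  38. 110.]
```

{"name": "play_rows", "arguments": {"targets": [{"tx":0,"ty":0,"tz":-0.3,"ax":0,"ay":0,"az":0,"grip":5.0},{"tx":0,"ty":0,"tz":-0.7,"ax":0,"ay":0,"az":0,"grip":5.0},{"tx":0,"ty":0,"tz":-1.5,"ax":0,"ay":0,"az":0,"grip":5.0},{"tx":0,"ty":0,"tz":-2.0,"ax":0,"ay":0,"az":0,"grip":5.0},{"tx":0,"ty":0,"tz":-2.5,"ax":0,"ay":0,"az":0,"grip":5.0},{"tx":0,"ty":0,"tz":-2.5,"ax":0,"ay":0,"az":0,"grip":5.0},{"tx":0,"ty":0.3,"tz":-2.0,"ax":0,"ay":0,"az":0,"grip":5.0},{"tx":0,"ty":0.8,"tz":-1.2,"ax":0,"ay":0,"az":0,"grip":5.0},{"tx":0,"ty":1.4,"tz":-0.5,"ax":0,"ay":0,"az":0,"grip":5.0},{"tx":-0.2,"ty":2,"tz":0,"ax":0,"ay":0,"az":0,"grip":5.0},{"tx":-0.2,"ty":2.5,"tz":0,"ax":0,"ay":0,"az":0,"grip":5.0},{"tx":-0.3,"ty":2.5,"tz":0,"ax":0,"ay":0,"az":0,"grip":5.0},{"tx":-0.3,"ty":2.5,"tz":0,"ax":0,"ay":0,"az":0,"grip":5.0},{"tx":-0.3,"ty":2.5,"tz":0,"ax":0,"ay":0,"az":0,"grip":5.0},{"tx":-0.3,"ty":2.5,"tz":0,"ax":0,"ay":0,"az":0,"grip":5.0},{"tx":-0.3,"ty":2.5,"tz":0,"ax":0,"ay":0,"az":0,"grip":5.0},{"tx":-0.3,"ty":2.5,"tz":0,"ax":0,"ay":0,"az":0,"grip":5.0},{"tx":-0.3,"ty":2.5,"tz":0,"ax":0,"ay":0,"az":0,"grip":5.0},{"tx":-0.3,"ty":2.5,"tz":0,"ax":0,"ay":0,"az":0,"grip":5.0},{"tx":-0.3,"ty":2.5,"tz":0,"ax":0,"ay":0,"az":0,"grip":5.0}]}}

```text
t: 6.2
ee_pos: [0.4616, -0.0857, 0.1574]
orientation: [[0.998, 0.065, -0.002], [0.065, -0.998, 0.0], [-0.002, -0.0, -1.0]]
contact_force: [0.7, -0.3, -2.8]
gripper_width: 0.0531
```

```bash
python3 -c "
from h import *
go(.4691,-.2179,.0262,3.8)"
```

```text
t6.2 pos [ 0.4616 -0.0857  0.1574] psi 3.75 tilt [-0.0019 -0.0002] w 0.0531 F [ 0.7 -0.3 -2.8] | shift cm [-0.09 13.24 13.12] az -0.001 q [-11.  12. 116.  -0.  52.  76.]
```

{"name": "play_rows", "arguments": {"targets": [{"tx":0,"ty":2.5,"tz":0,"ax":0,"ay":0,"az":0,"grip":5.0},{"tx":0,"ty":2.5,"tz":0,"ax":0,"ay":0,"az":0,"grip":5.0},{"tx":0,"ty":2.5,"tz":0,"ax":0,"ay":0,"az":0,"grip":5.0},{"tx":0,"ty":2.2,"tz":0,"ax":0,"ay":0,"az":0,"grip":5.0},{"tx":0,"ty":1.6,"tz":0,"ax":0,"ay":0,"az":0,"grip":5.0},{"tx":0,"ty":1.0,"tz":0.4,"ax":0,"ay":0,"az":0,"grip":5.0},{"tx":0,"ty":0.4,"tz":1.0,"ax":0,"ay":0,"az":0,"grip":5.0},{"tx":0,"ty":0,"tz":2.0,"ax":0,"ay":0,"az":0,"grip":5.0},{"tx":0,"ty":0,"tz":2.0,"ax":0,"ay":0,"az":0,"grip":5.0},{"tx":0,"ty":0,"tz":2.0,"ax":0,"ay":0,"az":0,"grip":5.0},{"tx":0,"ty":0,"tz":2.0,"ax":0,"ay":0,"az":0,"grip":5.0},{"tx":0,"ty":0,"tz":1.3,"ax":0,"ay":0,"az":0,"grip":5.0},{"tx":0,"ty":0,"tz":0.8,"ax":0,"ay":0,"az":0,"grip":5.0},{"tx":0,"ty":0,"tz":0.4,"ax":0,"ay":0,"az":0,"grip":5.0},{"tx":0,"ty":0,"tz":0,"ax":0,"ay":0,"az":0,"grip":5.0},{"tx":0,"ty":0,"tz":0,"ax":0,"ay":0,"az":0,"grip":5.0}]}}

```text
t: 7.8
ee_pos: [0.4719, -0.2108, 0.0398]
orientation: [[0.998, 0.066, 0.001], [0.066, -0.998, -0.0], [0.001, 0.0, -1.0]]
contact_force: [0.7, -1.2, -2.5]
gripper_width: 0.0541
```

```bash
python3 -c "
from h import *
go(.4691,-.2179,.0262,3.8)
c=camera('scene');cv2.imwrite('pics/s1.png',cv2.resize(c['img'][180:420,60:380],None,fx=2,fy=2))"
```

```text
t7.8 pos [ 0.4719 -0.2108  0.0398] psi 3.77 tilt [0.0009 0.0004] w 0.0541 F [ 0.7 -1.2 -2.5] | shift cm [-0.32  0.69  1.36] az -0.000 q [-24.  26. 115.   0.  39.  62.]
```

View pics/s1.png

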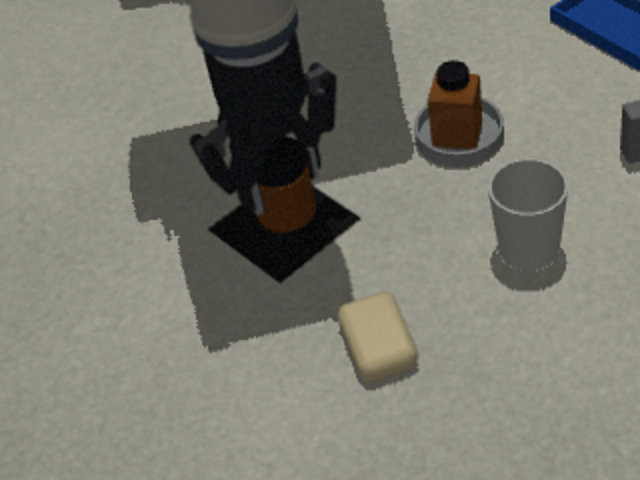

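The jar hangs upright above the mat at about (285,190). Next I lower it slowly.

{"name": "play_rows", "arguments": {"targets": [{"tx":-0.1,"ty":0.3,"tz":0.4,"ax":0,"ay":0,"az":0,"grip":5.0},{"tx":-0.1,"ty":0.3,"tz":0.4,"ax":0,"ay":0,"az":0,"grip":5.0},{"tx":0,"ty":0,"tz":0.2,"ax":0,"ay":0,"az":0,"grip":5.0},{"tx":0,"ty":0,"tz":0.1,"ax":0,"ay":0,"az":0,"grip":5.0},{"tx":0,"ty":0,"tz":0.1,"ax":0,"ay":0,"az":0,"grip":5.0},{"tx":0,"ty":0,"tz":0.1,"ax":0,"ay":0,"az":0,"grip":5.0},{"tx":0,"ty":0,"tz":0,"ax":0,"ay":0,"az":0,"grip":5.0}]}}

```text
t: 8.55
ee_pos: [0.4699, -0.2168, 0.0263]
orientation: [[0.998, 0.066, 0.0], [0.066, -0.998, -0.0], [0.0, 0.0, -1.0]]
contact_force: [0.7, -0.6, -2.6]
gripper_width: 0.0531
```

{"name": "play_rows", "arguments": {"targets": [{"tx":0,"ty":0,"tz":0.1,"ax":0,"ay":0,"az":0,"grip":5.0},{"tx":0,"ty":0,"tz":0,"ax":0,"ay":0,"az":0,"grip":5.0}]}}

```text
t: 8.75
ee_pos: [0.4699, -0.2168, 0.0262]
orientation: [[0.998, 0.066, 0.0], [0.066, -0.998, -0.0], [0.0, 0.0, -1.0]]
contact_force: [-4.7, 1.6, 11.9]
gripper_width: 0.0532
```

Contact, at the height I expected. Now I release and go up.

{"name": "play_rows", "arguments": {"targets": [{"tx":0,"ty":0,"tz":-0.1,"ax":0,"ay":0,"az":0,"grip":5.0},{"tx":0,"ty":0,"tz":0,"ax":0,"ay":0,"az":0,"grip":5.5},{"tx":0,"ty":0,"tz":0,"ax":0,"ay":0,"az":0,"grip":6.5},{"tx":0,"ty":0,"tz":0,"ax":0,"ay":0,"az":0,"grip":8.0},{"tx":0,"ty":0,"tz":0,"ax":0,"ay":0,"az":0,"grip":8.5},{"tx":0,"ty":0,"tz":0,"ax":0,"ay":0,"az":0,"grip":8.5},{"tx":0,"ty":0,"tz":-1,"ax":0,"ay":0,"az":0,"grip":8.5},{"tx":0,"ty":0,"tz":-2.5,"ax":0,"ay":0,"az":0,"grip":8.5},{"tx":0,"ty":0,"tz":-3,"ax":0,"ay":0,"az":0,"grip":8.5},{"tx":0,"ty":0,"tz":-3,"ax":0,"ay":0,"az":0,"grip":8.5},{"tx":0,"ty":0,"tz":-2.5,"ax":0,"ay":0,"az":0,"grip":8.5},{"tx":0,"ty":0,"tz":-0.5,"ax":0,"ay":0,"az":-0.1,"grip":8.5},{"tx":0,"ty":0,"tz":0,"ax":0,"ay":0,"az":-0.14,"grip":8.5},{"tx":0,"ty":0,"tz":0,"ax":0,"ay":0,"az":-0.14,"grip":8.5},{"tx":0,"ty":0,"tz":0,"ax":0,"ay":0,"az":-0.14,"grip":8.5},{"tx":0,"ty":0,"tz":0,"ax":0,"ay":0,"az":-0.12,"grip":8.5}]}}

```text
t: 10.35
ee_pos: [0.4698, -0.2168, 0.1521]
orientation: [[0.757, 0.653, 0.001], [0.653, -0.757, -0.0], [0.0, 0.001, -1.0]]
contact_force: [1.2, -0.4, -0.1]
gripper_width: 0.0849
```

```bash
python3 -c "
from h import *
go(.4882,-.0247,.15,40.45)"
```

```text
t10.3 pos [ 0.4698 -0.2168  0.1521] psi 40.76 tilt [0.0002 0.0005] w 0.0849 F [ 1.2 -0.4 -0.1] | shift cm [ 13.94 -13.35   0.2 ] az 0.005 q [-25.  16. 111.   0.  53.  24.]
```

{"name": "play_rows", "arguments": {"targets": [{"tx":1.5,"ty":-1.5,"tz":0,"ax":0,"ay":0,"az":0,"grip":8.5},{"tx":2.5,"ty":-2.4,"tz":0,"ax":0,"ay":0,"az":0,"grip":8.5},{"tx":2.5,"ty":-2.4,"tz":0,"ax":0,"ay":0,"az":0,"grip":8.5},{"tx":2.5,"ty":-2.4,"tz":0,"ax":0,"ay":0,"az":0,"grip":8.5},{"tx":2.5,"ty":-2.3,"tz":0,"ax":0,"ay":0,"az":0,"grip":8.5},{"tx":1.5,"ty":-1.5,"tz":0,"ax":0,"ay":0,"az":0,"grip":8.5},{"tx":0.9,"ty":-0.8,"tz":0,"ax":0,"ay":0,"az":0,"grip":8.5},{"tx":0,"ty":0,"tz":0,"ax":0,"ay":0,"az":0.005,"grip":8.5},{"tx":0,"ty":0,"tz":0,"ax":0,"ay":0,"az":0,"grip":8.5}]}}

```text
t: 11.25
ee_pos: [0.4894, -0.0259, 0.1515]
orientation: [[0.764, 0.645, 0.0], [0.645, -0.764, -0.0], [-0.0, 0.0, -1.0]]
contact_force: [0.1, -0.2, -0.1]
gripper_width: 0.0852
```

```bash
python3 -c "
from h import *
go(.4882,-.0247,.023,40.45)"
```

```text
t11.2 pos [ 0.4894 -0.0259  0.1515] psi 40.17 tilt [-0.      0.0004] w 0.0852 F [ 0.1 -0.2 -0.1] | shift cm [-1.000e-02 -1.700e-01  1.285e+01] az -0.005 q [ -3.  14. 114.  -0.  52.  47.]
```

{"name": "play_rows", "arguments": {"targets": [{"tx":0,"ty":-0.2,"tz":0.5,"ax":0,"ay":0,"az":0,"grip":8.5},{"tx":0,"ty":0,"tz":1.5,"ax":0,"ay":0,"az":0,"grip":8.5},{"tx":0,"ty":0,"tz":2,"ax":0,"ay":0,"az":0,"grip":8.5},{"tx":0,"ty":0,"tz":2,"ax":0,"ay":0,"az":0,"grip":8.5},{"tx":0,"ty":0,"tz":2,"ax":0,"ay":0,"az":0,"grip":8.5},{"tx":0,"ty":0,"tz":2,"ax":0,"ay":0,"az":0,"grip":8.5},{"tx":0,"ty":0,"tz":1.5,"ax":0,"ay":0,"az":0,"grip":8.5},{"tx":0,"ty":0,"tz":0.8,"ax":0,"ay":0,"az":0,"grip":8.5},{"tx":0,"ty":0,"tz":0.5,"ax":0,"ay":0,"az":0,"grip":7},{"tx":0,"ty":0,"tz":0,"ax":0,"ay":0,"az":0,"grip":6},{"tx":0,"ty":0,"tz":0,"ax":0,"ay":0,"az":0,"grip":5.2},{"tx":0,"ty":0,"tz":0,"ax":0,"ay":0,"az":0,"grip":4.8},{"tx":0,"ty":0,"tz":0,"ax":0,"ay":0,"az":0,"grip":4.5},{"tx":0,"ty":0,"tz":0,"ax":0,"ay":0,"az":0,"grip":4.2},{"tx":0,"ty":0,"tz":0,"ax":0,"ay":0,"az":0,"grip":4.0},{"tx":0,"ty":0,"tz":0,"ax":0,"ay":0,"az":0,"grip":4.0},{"tx":0,"ty":0,"tz":0,"ax":0,"ay":0,"az":0,"grip":4.0}]}}

```text
t: 12.95
ee_pos: [0.4883, -0.0238, 0.0239]
orientation: [[0.764, 0.645, 0.001], [0.645, -0.764, 0.0], [0.001, 0.0, -1.0]]
contact_force: [-2.0, 0.9, 5.9]
gripper_width: 0.0435
```

```bash
python3 -c "
from h import *
go(.4752-.006,.2131,.15,3.8)"
```

```text
t12.9 pos [ 0.4883 -0.0238  0.0239] psi 40.16 tilt [0.0006 0.0005] w 0.0435 F [-2.   0.9  5.9] | shift cm [ 13.82 -19.33 -12.61] az 0.635 q [ -3.  26. 119.   0.  35.  47.]
```

{"name": "play_rows", "arguments": {"targets": [{"tx":0,"ty":0,"tz":-0.3,"ax":0,"ay":0,"az":0,"grip":4.0},{"tx":0,"ty":0,"tz":-0.7,"ax":0,"ay":0,"az":0,"grip":4.0},{"tx":0,"ty":0,"tz":-1.5,"ax":0,"ay":0,"az":0,"grip":4.0},{"tx":0,"ty":0,"tz":-2,"ax":0,"ay":0,"az":0,"grip":4.0},{"tx":0,"ty":0,"tz":-2,"ax":0,"ay":0,"az":0,"grip":4.0},{"tx":0.3,"ty":-0.4,"tz":-1.5,"ax":0,"ay":0,"az":0,"grip":4.0},{"tx":0.7,"ty":-1.0,"tz":-1,"ax":0,"ay":0,"az":0,"grip":4.0},{"tx":1.2,"ty":-1.7,"tz":-0.5,"ax":0,"ay":0,"az":0,"grip":4.0},{"tx":1.5,"ty":-2.1,"tz":0,"ax":0,"ay":0,"az":0,"grip":4.0},{"tx":1.5,"ty":-2.1,"tz":0,"ax":0,"ay":0,"az":0,"grip":4.0},{"tx":1.5,"ty":-2.1,"tz":0,"ax":0,"ay":0,"az":0,"grip":4.0},{"tx":1.5,"ty":-2.1,"tz":0,"ax":0,"ay":0,"az":0,"grip":4.0},{"tx":1.5,"ty":-2.1,"tz":0,"ax":0,"ay":0,"az":0,"grip":4.0},{"tx":1.5,"ty":-2.1,"tz":0,"ax":0,"ay":0,"az":0,"grip":4.0},{"tx":1.2,"ty":-1.7,"tz":0,"ax":0,"ay":0,"az":0,"grip":4.0},{"tx":0.9,"ty":-1.2,"tz":0,"ax":0,"ay":0,"az":0,"grip":4.0},{"tx":0.4,"ty":-0.6,"tz":0,"ax":0,"ay":0,"az":0,"grip":4.0},{"tx":0.1,"ty":-0.2,"tz":0,"ax":0,"ay":0,"az":0.05,"grip":4.0},{"tx":0,"ty":0,"tz":0,"ax":0,"ay":0,"az":0.08,"grip":4.0},{"tx":0,"ty":0,"tz":0,"ax":0,"ay":0,"az":0.08,"grip":4.0}]}}

```text
t: 14.95
ee_pos: [0.4682, 0.2131, 0.1182]
orientation: [[0.883, 0.468, -0.0], [0.468, -0.883, -0.0], [-0.001, 0.0, -1.0]]
contact_force: [-0.1, -0.5, -2.7]
gripper_width: 0.0434
```

{"name": "play_rows", "arguments": {"targets": [{"tx":0,"ty":0,"tz":0,"ax":0,"ay":0,"az":0.08,"grip":4.0},{"tx":0,"ty":0,"tz":0,"ax":0,"ay":0,"az":0.08,"grip":4.0},{"tx":0,"ty":0,"tz":0,"ax":0,"ay":0,"az":0.08,"grip":4.0},{"tx":0,"ty":0,"tz":0,"ax":0,"ay":0,"az":0.08,"grip":4.0},{"tx":0,"ty":0,"tz":0,"ax":0,"ay":0,"az":0.07,"grip":4.0},{"tx":0,"ty":0,"tz":0,"ax":0,"ay":0,"az":0.035,"grip":4.0},{"tx":0,"ty":0,"tz":0,"ax":0,"ay":0,"az":0,"grip":4.0},{"tx":0,"ty":0,"tz":0,"ax":0,"ay":0,"az":0,"grip":4.0}]}}

```text
t: 15.75
ee_pos: [0.4683, 0.2131, 0.1182]
orientation: [[0.998, 0.067, -0.0], [0.067, -0.998, -0.0], [-0.0, 0.0, -1.0]]
contact_force: [0.5, 0.2, -1.9]
gripper_width: 0.0436
```

```bash
python3 -c "
from h import *
go(.4692,.2127,.0239,3.8)"
```

```text
t15.8 pos [0.4683 0.2131 0.1182] psi 3.82 tilt [-0.0003  0.0002] w 0.0436 F [ 0.5  0.2 -1.9] | shift cm [0.09 0.04 9.43] az 0.000 q [ 24.  19. 113.  -0.  49. 110.]
```

{"name": "play_rows", "arguments": {"targets": [{"tx":0.1,"ty":0,"tz":0.5,"ax":0,"ay":0,"az":0,"grip":4.0},{"tx":0,"ty":0,"tz":1.5,"ax":0,"ay":0,"az":0,"grip":4.0},{"tx":0,"ty":0,"tz":2,"ax":0,"ay":0,"az":0,"grip":4.0},{"tx":0,"ty":0,"tz":2,"ax":0,"ay":0,"az":0,"grip":4.0},{"tx":0,"ty":0,"tz":1.5,"ax":0,"ay":0,"az":0,"grip":4.0},{"tx":0,"ty":0,"tz":0.8,"ax":0,"ay":0,"az":0,"grip":4.0},{"tx":0,"ty":0,"tz":0.5,"ax":0,"ay":0,"az":0,"grip":4.0},{"tx":0,"ty":0,"tz":0.2,"ax":0,"ay":0,"az":0,"grip":4.0},{"tx":0,"ty":0,"tz":0.1,"ax":0,"ay":0,"az":0,"grip":4.0},{"tx":0,"ty":0,"tz":0.1,"ax":0,"ay":0,"az":0,"grip":4.0},{"tx":0,"ty":0,"tz":0.05,"ax":0,"ay":0,"az":0,"grip":4.0},{"tx":0,"ty":0,"tz":0,"ax":0,"ay":0,"az":0,"grip":4.0},{"tx":0,"ty":0,"tz":0,"ax":0,"ay":0,"az":0,"grip":4.0}]}}

```text
t: 17.05
ee_pos: [0.4696, 0.2135, 0.026]
orientation: [[0.998, 0.066, 0.0], [0.066, -0.998, 0.0], [0.0, -0.0, -1.0]]
contact_force: [0.1, 1.0, -3.3]
gripper_width: 0.0438
```

```bash
python3 -c "
from h import *
go(.4692,.2127,.0239,3.8)"
```

```text
t17.1 pos [0.4696 0.2135 0.026 ] psi 3.77 tilt [ 0.0004 -0.0002] w 0.0438 F [ 0.1  1.  -3.3] | shift cm [-0.04  0.08  0.21] az -0.001 q [ 24.  28. 115.   0.  37. 111.]
```

{"name": "play_rows", "arguments": {"targets": [{"tx":-0.05,"ty":0.05,"tz":0.1,"ax":0,"ay":0,"az":0,"grip":4.0},{"tx":0,"ty":0,"tz":0.1,"ax":0,"ay":0,"az":0,"grip":4.0},{"tx":0,"ty":0,"tz":0.05,"ax":0,"ay":0,"az":0,"grip":4.0},{"tx":0,"ty":0,"tz":0,"ax":0,"ay":0,"az":0,"grip":4.0}]}}

```text
t: 17.45
ee_pos: [0.4689, 0.2129, 0.0239]
orientation: [[0.998, 0.066, -0.0], [0.066, -0.998, -0.0], [-0.0, 0.0, -1.0]]
contact_force: [-2.6, -1.1, 8.9]
gripper_width: 0.0434
```

{"name": "play_rows", "arguments": {"targets": [{"tx":0,"ty":0,"tz":-0.05,"ax":0,"ay":0,"az":0,"grip":4.3},{"tx":0,"ty":0,"tz":0,"ax":0,"ay":0,"az":0,"grip":4.6},{"tx":0,"ty":0,"tz":0,"ax":0,"ay":0,"az":0,"grip":5.2},{"tx":0,"ty":0,"tz":0,"ax":0,"ay":0,"az":0,"grip":6.5},{"tx":0,"ty":0,"tz":0,"ax":0,"ay":0,"az":0,"grip":7.5},{"tx":0,"ty":0,"tz":0,"ax":0,"ay":0,"az":0,"grip":7.5},{"tx":0,"ty":0,"tz":-1,"ax":0,"ay":0,"az":0,"grip":7.5},{"tx":0,"ty":0,"tz":-2,"ax":0,"ay":0,"az":0,"grip":8.5},{"tx":0,"ty":0,"tz":-3,"ax":0,"ay":0,"az":0,"grip":8.5},{"tx":0,"ty":0,"tz":-3,"ax":0,"ay":0,"az":0,"grip":8.5},{"tx":0,"ty":0,"tz":-2.5,"ax":0,"ay":0,"az":0,"grip":8.5},{"tx":0,"ty":1,"tz":-1,"ax":0,"ay":0,"az":0,"grip":8.5},{"tx":-0.2,"ty":3,"tz":0,"ax":0,"ay":0,"az":0,"grip":8.5},{"tx":-0.3,"ty":4,"tz":0,"ax":0,"ay":0,"az":0,"grip":8.5},{"tx":-0.3,"ty":4,"tz":0,"ax":0,"ay":0,"az":0,"grip":8.5},{"tx":-0.3,"ty":4,"tz":0,"ax":0,"ay":0,"az":0,"grip":8.5},{"tx":-0.3,"ty":4,"tz":0,"ax":0,"ay":0,"az":0,"grip":8.5},{"tx":-0.3,"ty":4,"tz":0,"ax":0,"ay":0,"az":0,"grip":8.5},{"tx":-0.3,"ty":4,"tz":0,"ax":0,"ay":0,"az":0,"grip":8.5},{"tx":-0.3,"ty":4,"tz":0,"ax":0,"ay":0,"az":0,"grip":8.5}]}}

```text
t: 19.45
ee_pos: [0.466, -0.1099, 0.1485]
orientation: [[0.998, 0.066, -0.001], [0.066, -0.998, 0.0], [-0.001, -0.0, -1.0]]
contact_force: [0.0, 0.3, -0.3]
gripper_width: 0.085
```

```bash
python3 -c "
from h import *
go(.4699,-.2168,.0262,3.8)
c=camera('top')
cv2.imwrite('pics/t2.png',np.hstack([cv2.resize(np.clip(c['img'][y:y+100,x:x+75]*2.0,0,255).astype(np.uint8),None,fx=5,fy=5,interpolation=2) for x,y in((140,238),(412,238))]))"
```

```text
t19.4 pos [ 0.466  -0.1099  0.1485] psi 3.76 tilt [-0.0006 -0.0001] w 0.0850 F [ 0.   0.3 -0.3] | shift cm [-0.3  10.69 12.23] az -0.001 q [-13.  13. 116.  -0.  51.  73.]
```

View pics/t2.png

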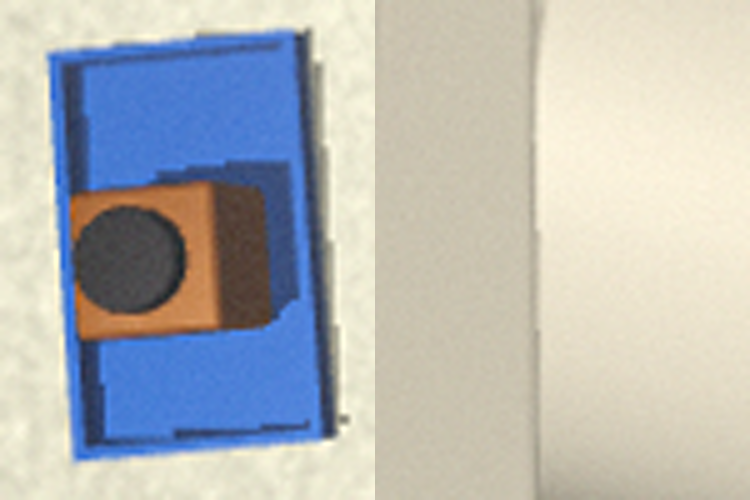

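The bottle is standing square in the tray. Its cap is at (131,260) in the crop and its body corners at (70,192) to (220,330). The jar is hidden behind the arm. Next is picking up the jar.

{"name": "play_rows", "arguments": {"targets": [{"tx":-0.1,"ty":3.2,"tz":0,"ax":0,"ay":0,"az":0,"grip":8.5},{"tx":-0.1,"ty":3.0,"tz":0,"ax":0,"ay":0,"az":0,"grip":8.5},{"tx":-0.1,"ty":2.3,"tz":0,"ax":0,"ay":0,"az":0,"grip":8.5},{"tx":0,"ty":1.4,"tz":0,"ax":0,"ay":0,"az":0,"grip":8.5},{"tx":0,"ty":0.4,"tz":0,"ax":0,"ay":0,"az":0,"grip":8.5},{"tx":0,"ty":0,"tz":0,"ax":0,"ay":0,"az":0,"grip":8.5},{"tx":0,"ty":0,"tz":0,"ax":0,"ay":0,"az":0,"grip":8.5}]}}

```text
t: 20.2
ee_pos: [0.4705, -0.21, 0.1486]
orientation: [[0.998, 0.066, -0.001], [0.066, -0.998, 0.0], [-0.001, -0.001, -1.0]]
contact_force: [-0.4, -0.3, 0.3]
gripper_width: 0.0847
```

```bash
python3 -c "
from h import *
go(.4699,-.2168,.0262,3.8)
c=camera('top')
g=lambda p,z:pix2w(c,[(140+(a+.5)/5-.5,238+(b+.5)/5-.5) for a,b in p],z)
cap=g([(131,260)],.086)[0];body=g([(70,192),(210,182),(220,330),(78,340)],.066);print(cap,body.mean(0))
T=np.array([.4752,.2131]);a=np.radians(3.8);M=np.array([[np.cos(a),np.sin(a)],[-np.sin(a),np.cos(a)]])
print('tray frame',M@(cap-T),M@(body.mean(0)-T)); print((M@(body-T).T).T.round(4))"
```

```text
t20.2 pos [ 0.4705 -0.21    0.1486] psi 3.79 tilt [-0.0005 -0.0005] w 0.0847 F [-0.4 -0.3  0.3] | shift cm [-0.1   0.68 12.24] az -0.000 q [-24.  16. 111.   0.  52.  62.]
[0.46935942 0.20969568] [0.46937477 0.21180775]
tray frame [-0.00605336 -0.00300976] [-0.00589806 -0.00090335]
[[ 0.016   0.0198]
 [ 0.0154 -0.0217]
 [-0.0278 -0.0218]
 [-0.0272  0.0201]]
```

{"name": "play_rows", "arguments": {"targets": [{"tx":-0.1,"ty":0.6,"tz":0.5,"ax":0,"ay":0,"az":0,"grip":8.5},{"tx":0,"ty":0.1,"tz":1.5,"ax":0,"ay":0,"az":0,"grip":8.5},{"tx":0,"ty":0,"tz":2,"ax":0,"ay":0,"az":0,"grip":8.5},{"tx":0,"ty":0,"tz":2,"ax":0,"ay":0,"az":0,"grip":8.5},{"tx":0,"ty":0,"tz":2,"ax":0,"ay":0,"az":0,"grip":8.5},{"tx":0,"ty":0,"tz":2,"ax":0,"ay":0,"az":0,"grip":8.5},{"tx":0,"ty":0,"tz":1.2,"ax":0,"ay":0,"az":0,"grip":8.5},{"tx":0,"ty":0,"tz":0.7,"ax":0,"ay":0,"az":0,"grip":8.5},{"tx":0,"ty":0,"tz":0.4,"ax":0,"ay":0,"az":0,"grip":7.5},{"tx":0,"ty":0,"tz":0,"ax":0,"ay":0,"az":0,"grip":6.5},{"tx":0,"ty":0,"tz":0,"ax":0,"ay":0,"az":0,"grip":5.9},{"tx":0,"ty":0,"tz":0,"ax":0,"ay":0,"az":0,"grip":5.6},{"tx":0,"ty":0,"tz":0,"ax":0,"ay":0,"az":0,"grip":5.3},{"tx":0,"ty":0,"tz":0,"ax":0,"ay":0,"az":0,"grip":5.0},{"tx":0,"ty":0,"tz":0,"ax":0,"ay":0,"az":0,"grip":5.0},{"tx":0,"ty":0,"tz":0,"ax":0,"ay":0,"az":0,"grip":5.0},{"tx":0,"ty":0,"tz":0,"ax":0,"ay":0,"az":0,"grip":5.0}]}}

```text
t: 21.95
ee_pos: [0.4707, -0.2179, 0.0266]
orientation: [[0.998, 0.066, 0.001], [0.066, -0.998, -0.0], [0.001, 0.0, -1.0]]
contact_force: [-2.1, 2.0, 4.6]
gripper_width: 0.0531
```

```bash
python3 -c "
from h import *
go(.4891,-.0228,.13,3.8)"
```

```text
t21.9 pos [ 0.4707 -0.2179  0.0266] psi 3.76 tilt [0.0009 0.0002] w 0.0531 F [-2.1  2.   4.6] | shift cm [  3.13 -19.35 -10.34] az -0.001 q [-25.  28. 115.   0.  37.  61.]
```

{"name": "play_rows", "arguments": {"targets": [{"tx":0,"ty":0,"tz":-0.3,"ax":0,"ay":0,"az":0,"grip":5.0},{"tx":0,"ty":0,"tz":-0.7,"ax":0,"ay":0,"az":0,"grip":5.0},{"tx":0,"ty":0,"tz":-1.5,"ax":0,"ay":0,"az":0,"grip":5.0},{"tx":0,"ty":0,"tz":-2,"ax":0,"ay":0,"az":0,"grip":5.0},{"tx":0,"ty":0,"tz":-1.5,"ax":0,"ay":0,"az":0,"grip":5.0},{"tx":0.1,"ty":-0.5,"tz":-1,"ax":0,"ay":0,"az":0,"grip":5.0},{"tx":0.2,"ty":-1.2,"tz":-0.5,"ax":0,"ay":0,"az":0,"grip":5.0},{"tx":0.4,"ty":-2.0,"tz":0,"ax":0,"ay":0,"az":0,"grip":5.0},{"tx":0.4,"ty":-2.5,"tz":0,"ax":0,"ay":0,"az":0,"grip":5.0},{"tx":0.4,"ty":-2.5,"tz":0,"ax":0,"ay":0,"az":0,"grip":5.0},{"tx":0.4,"ty":-2.5,"tz":0,"ax":0,"ay":0,"az":0,"grip":5.0},{"tx":0.4,"ty":-2.5,"tz":0,"ax":0,"ay":0,"az":0,"grip":5.0},{"tx":0.4,"ty":-2.2,"tz":0,"ax":0,"ay":0,"az":0,"grip":5.0},{"tx":0.3,"ty":-1.6,"tz":0,"ax":0,"ay":0,"az":0,"grip":5.0},{"tx":0.1,"ty":-1.0,"tz":0,"ax":0,"ay":0,"az":0,"grip":5.0},{"tx":0,"ty":-0.5,"tz":0,"ax":0,"ay":0,"az":0,"grip":5.0},{"tx":0,"ty":-0.2,"tz":0,"ax":0,"ay":0,"az":0,"grip":5.0},{"tx":0,"ty":0,"tz":0,"ax":0,"ay":0,"az":0,"grip":5.0}]}}

```text
t: 23.75
ee_pos: [0.4883, -0.0244, 0.1007]
orientation: [[0.998, 0.066, -0.0], [0.066, -0.998, -0.0], [-0.0, 0.0, -1.0]]
contact_force: [0.9, 0.5, -2.3]
gripper_width: 0.0539
```

```bash
python3 -c "
from h import *
go(.4891,-.0228,.0276,3.8)"
```

```text
t23.8 pos [ 0.4883 -0.0244  0.1007] psi 3.77 tilt [-0.0003  0.    ] w 0.0539 F [ 0.9  0.5 -2.3] | shift cm [ 0.09 -0.16  7.31] az -0.001 q [ -3.  18. 116.  -0.  45.  83.]
```

{"name": "play_rows", "arguments": {"targets": [{"tx":0.1,"ty":-0.15,"tz":0.5,"ax":0,"ay":0,"az":0,"grip":5.0},{"tx":0,"ty":0,"tz":1.5,"ax":0,"ay":0,"az":0,"grip":5.0},{"tx":0,"ty":0,"tz":2,"ax":0,"ay":0,"az":0,"grip":5.0},{"tx":0,"ty":0,"tz":1.5,"ax":0,"ay":0,"az":0,"grip":5.0},{"tx":0,"ty":0,"tz":0.8,"ax":0,"ay":0,"az":0,"grip":5.0},{"tx":0,"ty":0,"tz":0.4,"ax":0,"ay":0,"az":0,"grip":5.0},{"tx":0,"ty":0,"tz":0.2,"ax":0,"ay":0,"az":0,"grip":5.0},{"tx":0,"ty":0,"tz":0.1,"ax":0,"ay":0,"az":0,"grip":5.0},{"tx":0,"ty":0,"tz":0.1,"ax":0,"ay":0,"az":0,"grip":5.0},{"tx":0,"ty":0,"tz":0.05,"ax":0,"ay":0,"az":0,"grip":5.0},{"tx":0,"ty":0,"tz":0,"ax":0,"ay":0,"az":0,"grip":5.0},{"tx":0,"ty":0,"tz":0,"ax":0,"ay":0,"az":0,"grip":5.0}]}}

```text
t: 24.95
ee_pos: [0.4896, -0.0227, 0.0295]
orientation: [[0.998, 0.066, 0.0], [0.066, -0.998, -0.0], [0.0, 0.0, -1.0]]
contact_force: [-0.1, -0.6, -2.3]
gripper_width: 0.0533
```

```bash
python3 -c "
from h import *
go(.4891,-.0228,.0276,3.8)"
```

```text
t24.9 pos [ 0.4896 -0.0227  0.0295] psi 3.77 tilt [0.0004 0.    ] w 0.0533 F [-0.1 -0.6 -2.3] | shift cm [-0.05  0.    0.19] az -0.000 q [ -3.  26. 118.  -0.  36.  83.]
```

{"name": "play_rows", "arguments": {"targets": [{"tx":0,"ty":0,"tz":0.1,"ax":0,"ay":0,"az":0,"grip":5.0},{"tx":0,"ty":0,"tz":0.1,"ax":0,"ay":0,"az":0,"grip":5.0},{"tx":0,"ty":0,"tz":0.05,"ax":0,"ay":0,"az":0,"grip":5.0},{"tx":0,"ty":0,"tz":0,"ax":0,"ay":0,"az":0,"grip":5.0}]}}

```text
t: 25.35
ee_pos: [0.4896, -0.0227, 0.0276]
orientation: [[0.998, 0.066, 0.0], [0.066, -0.998, 0.0], [0.0, 0.0, -1.0]]
contact_force: [-3.7, 0.6, 12.7]
gripper_width: 0.0532
```

{"name": "play_rows", "arguments": {"targets": [{"tx":0,"ty":0,"tz":-0.1,"ax":0,"ay":0,"az":0,"grip":5.3},{"tx":0,"ty":0,"tz":0,"ax":0,"ay":0,"az":0,"grip":5.6},{"tx":0,"ty":0,"tz":0,"ax":0,"ay":0,"az":0,"grip":6.5},{"tx":0,"ty":0,"tz":0,"ax":0,"ay":0,"az":0,"grip":8},{"tx":0,"ty":0,"tz":0,"ax":0,"ay":0,"az":0,"grip":8.5},{"tx":0,"ty":0,"tz":0,"ax":0,"ay":0,"az":0,"grip":8.5},{"tx":0,"ty":0,"tz":-1,"ax":0,"ay":0,"az":0,"grip":8.5},{"tx":0,"ty":0,"tz":-2.5,"ax":0,"ay":0,"az":0,"grip":8.5},{"tx":0,"ty":0,"tz":-3,"ax":0,"ay":0,"az":0,"grip":8.5},{"tx":0,"ty":0,"tz":-3,"ax":0,"ay":0,"az":0,"grip":8.5},{"tx":0,"ty":0,"tz":-2.5,"ax":0,"ay":0,"az":0,"grip":8.5},{"tx":1.0,"ty":-1.7,"tz":0,"ax":0,"ay":0,"az":0,"grip":8.5},{"tx":2,"ty":-3.3,"tz":0,"ax":0,"ay":0,"az":0,"grip":8.5},{"tx":2,"ty":-3.3,"tz":0,"ax":0,"ay":0,"az":0,"grip":8.5},{"tx":2,"ty":-3.3,"tz":0,"ax":0,"ay":0,"az":0,"grip":8.5},{"tx":2,"ty":-3.3,"tz":0,"ax":0,"ay":0,"az":0,"grip":8.5},{"tx":2,"ty":-3.3,"tz":0,"ax":0,"ay":0,"az":0,"grip":8.5},{"tx":2,"ty":-3.3,"tz":0,"ax":0,"ay":0,"az":0,"grip":8.5},{"tx":1.5,"ty":-2.3,"tz":0,"ax":0,"ay":0,"az":0,"grip":8.5},{"tx":0.7,"ty":-1.1,"tz":0,"ax":0,"ay":0,"az":0,"grip":8.5}]}}

```text
t: 27.35
ee_pos: [0.6256, 0.2379, 0.1484]
orientation: [[0.998, 0.067, 0.001], [0.067, -0.998, 0.001], [0.001, -0.001, -1.0]]
contact_force: [0.4, -0.2, 0.1]
gripper_width: 0.0849
```

{"name": "play_rows", "arguments": {"targets": [{"tx":0,"ty":0,"tz":0,"ax":0,"ay":0,"az":0.08,"grip":8.5},{"tx":0,"ty":0,"tz":0,"ax":0,"ay":0,"az":0.13,"grip":8.5},{"tx":0,"ty":0,"tz":0,"ax":0,"ay":0,"az":0.13,"grip":8.5},{"tx":0,"ty":0,"tz":0,"ax":0,"ay":0,"az":0.12,"grip":8.5},{"tx":0,"ty":0,"tz":0,"ax":0,"ay":0,"az":0.06,"grip":8.5},{"tx":0,"ty":0,"tz":0,"ax":0,"ay":0,"az":0,"grip":8.5},{"tx":0,"ty":0,"tz":0,"ax":0,"ay":0,"az":0,"grip":8.5}]}}

```text
t: 28.05
ee_pos: [0.6246, 0.2351, 0.1481]
orientation: [[0.899, -0.437, -0.0], [-0.437, -0.899, -0.0], [-0.0, 0.0, -1.0]]
contact_force: [-0.2, -0.6, 0.5]
gripper_width: 0.0849
```

```bash
python3 -c "
from h import *
go(.625,.2355,.022,-26)
c=camera('scene');cv2.imwrite('pics/s3.png',cv2.resize(c['img'][130:340,250:530],None,fx=2.8,fy=2.8))"
```

```text
t28.1 pos [0.6246 0.2351 0.1481] psi -25.93 tilt [-0.      0.0002] w 0.0849 F [-0.2 -0.6  0.5] | shift cm [ 0.02 -0.05 12.61] az 0.001 q [ 21.  29.  92.  -0.  59. 136.]
```

View pics/s3.png

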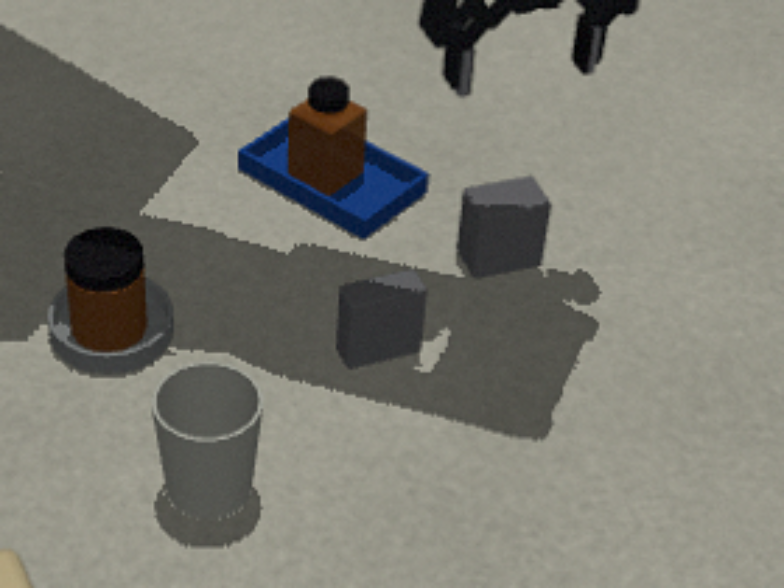

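The swap worked: the jar stands in the dish at (105,290) and the bottle in the tray at (328,140), both upright. Next is the thick brick.

{"name": "play_rows", "arguments": {"targets": [{"tx":0,"ty":-0.05,"tz":0.5,"ax":0,"ay":0,"az":0,"grip":8.5},{"tx":0,"ty":0,"tz":1.5,"ax":0,"ay":0,"az":0,"grip":8.5},{"tx":0,"ty":0,"tz":2.5,"ax":0,"ay":0,"az":0,"grip":8.5},{"tx":0,"ty":0,"tz":2.5,"ax":0,"ay":0,"az":0,"grip":8.5},{"tx":0,"ty":0,"tz":2,"ax":0,"ay":0,"az":0,"grip":8.5},{"tx":0,"ty":0,"tz":1.7,"ax":0,"ay":0,"az":0,"grip":8.5},{"tx":0,"ty":0,"tz":1,"ax":0,"ay":0,"az":0,"grip":8.5},{"tx":0,"ty":0,"tz":0.5,"ax":0,"ay":0,"az":0,"grip":7.5},{"tx":0,"ty":0,"tz":0.2,"ax":0,"ay":0,"az":0,"grip":6.5},{"tx":0,"ty":0,"tz":0,"ax":0,"ay":0,"az":0,"grip":6.0},{"tx":0,"ty":0,"tz":0,"ax":0,"ay":0,"az":0,"grip":5.7},{"tx":0,"ty":0,"tz":0,"ax":0,"ay":0,"az":0,"grip":5.4},{"tx":0,"ty":0,"tz":0,"ax":0,"ay":0,"az":0,"grip":5.2},{"tx":0,"ty":0,"tz":0,"ax":0,"ay":0,"az":0,"grip":5.2},{"tx":0,"ty":0,"tz":0,"ax":0,"ay":0,"az":0,"grip":5.2},{"tx":0,"ty":0,"tz":0,"ax":0,"ay":0,"az":0,"grip":5.2}], "squeeze": 22}}

```text
t: 29.7
ee_pos: [0.6257, 0.2364, 0.0248]
orientation: [[0.899, -0.439, 0.002], [-0.439, -0.899, 0.001], [0.001, -0.001, -1.0]]
contact_force: [0.2, 0.2, 5.3]
gripper_width: 0.0561
```

```bash
cat >> h.py <<'E'
def tray(x,y=0):
    a=np.radians(3.8); return (.4752+x*np.cos(a)-y*np.sin(a), .2131+x*np.sin(a)+y*np.cos(a))
E
python3 -c "
from h import *
print(tray(.037),tray(-.043))
go(*tray(.037),.15,3.8)"
```

```text
(np.float64(0.5121186543268058), np.float64(0.21555213431480003)) (np.float64(0.4322945368634419), np.float64(0.2102502222828))
t29.7 pos [0.6257 0.2364 0.0248] psi -26.02 tilt [ 0.0012 -0.0012] w 0.0561 F [0.2 0.2 5.3] | shift cm [ -9.28   6.85 -12.54] az -0.521 q [ 21.  37.  95.  -0.  47. 137.]
```

{"name": "play_rows", "arguments": {"targets": [{"tx":0,"ty":0,"tz":-0.4,"ax":0,"ay":0,"az":0,"grip":5.2},{"tx":0,"ty":0,"tz":-1.2,"ax":0,"ay":0,"az":0,"grip":5.2},{"tx":0,"ty":0,"tz":-2.2,"ax":0,"ay":0,"az":0,"grip":5.2},{"tx":0,"ty":0,"tz":-2.5,"ax":0,"ay":0,"az":0,"grip":5.2},{"tx":0,"ty":0,"tz":-2.5,"ax":0,"ay":0,"az":-0.05,"grip":5.2},{"tx":0,"ty":0,"tz":-2.0,"ax":0,"ay":0,"az":-0.1,"grip":5.2},{"tx":0,"ty":0,"tz":-1.2,"ax":0,"ay":0,"az":-0.12,"grip":5.2},{"tx":0,"ty":0,"tz":-0.4,"ax":0,"ay":0,"az":-0.12,"grip":5.2},{"tx":0,"ty":0,"tz":0,"ax":0,"ay":0,"az":-0.09,"grip":5.2},{"tx":0,"ty":0,"tz":0,"ax":0,"ay":0,"az":-0.04,"grip":5.2},{"tx":0,"ty":0,"tz":0,"ax":0,"ay":0,"az":0,"grip":5.2},{"tx":0,"ty":0,"tz":0,"ax":0,"ay":0,"az":0,"grip":5.2}]}}

```text
t: 30.9
ee_pos: [0.625, 0.2361, 0.1483]
orientation: [[0.998, 0.064, 0.0], [0.064, -0.998, 0.0], [0.0, -0.0, -1.0]]
contact_force: [0.9, 0.5, 0.0]
gripper_width: 0.0561
```

```bash
python3 -c "
from h import *
go(*tray(.037),.0288,3.8)"
```

```text
t30.9 pos [0.625  0.2361 0.1483] psi 3.69 tilt [ 0.0002 -0.0001] w 0.0561 F [0.9 0.5 0. ] | shift cm [-11.4    1.33  11.94] az -0.002 q [ 21.  29.  92.  -0.  59. 107.]
```

{"name": "play_rows", "arguments": {"targets": [{"tx":-0.6,"ty":0.1,"tz":0,"ax":0,"ay":0,"az":0,"grip":5.2},{"tx":-1.8,"ty":0.2,"tz":0,"ax":0,"ay":0,"az":0,"grip":5.2},{"tx":-2.5,"ty":0.3,"tz":0,"ax":0,"ay":0,"az":0,"grip":5.2},{"tx":-2.5,"ty":0.3,"tz":0,"ax":0,"ay":0,"az":0,"grip":5.2},{"tx":-2.0,"ty":0.2,"tz":0,"ax":0,"ay":0,"az":0,"grip":5.2},{"tx":-1.3,"ty":0.2,"tz":0.2,"ax":0,"ay":0,"az":0,"grip":5.2},{"tx":-0.5,"ty":0,"tz":1.0,"ax":0,"ay":0,"az":0,"grip":5.2},{"tx":-0.1,"ty":0,"tz":1.5,"ax":0,"ay":0,"az":0,"grip":5.2},{"tx":0,"ty":0,"tz":1.8,"ax":0,"ay":0,"az":0,"grip":5.2},{"tx":0,"ty":0,"tz":1.5,"ax":0,"ay":0,"az":0,"grip":5.2},{"tx":0,"ty":0,"tz":1,"ax":0,"ay":0,"az":0,"grip":5.2},{"tx":0,"ty":0,"tz":0.5,"ax":0,"ay":0,"az":0,"grip":5.2},{"tx":0,"ty":0,"tz":0,"ax":0,"ay":0,"az":0,"grip":5.2},{"tx":0,"ty":0,"tz":0,"ax":0,"ay":0,"az":0,"grip":5.2}]}}

```text
t: 32.3
ee_pos: [0.5135, 0.2159, 0.0731]
orientation: [[0.998, 0.066, 0.001], [0.066, -0.998, 0.0], [0.001, -0.0, -1.0]]
contact_force: [-0.9, -0.1, -0.7]
gripper_width: 0.0557
```

```bash
python3 -c "
from h import *
go(*tray(.038),.0288,3.8)
c=camera('scene');cv2.imwrite('pics/s4.png',cv2.resize(np.clip(c['img'][110:240,310:450]*1.6,0,255).astype(np.uint8),None,fx=4.5,fy=4.5,interpolation=2))"
```

```text
t32.3 pos [0.5135 0.2159 0.0731] psi 3.76 tilt [ 0.0006 -0.0002] w 0.0557 F [-0.9 -0.1 -0.7] | shift cm [-0.05  0.03  4.43] az -0.001 q [ 23.  26. 109.  -0.  45. 109.]
```

View pics/s4.png

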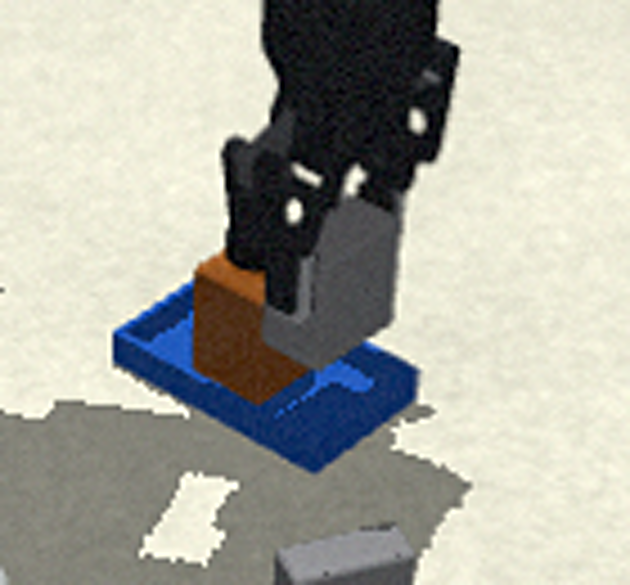

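```bash
python3 -c "
from h import *
c=camera('scene')
p=[(310+(a+.5)/4.5-.5,110+(b+.5)/4.5-.5) for a,b in [(265,343),(318,370),(395,325)]]
w=pix2w(c,p,.0483);a=np.radians(3.8)
T=np.array([.4752,.2131]);M=np.array([[np.cos(a),np.sin(a)],[-np.sin(a),np.cos(a)]])
print((M@(w-T).T).T.round(4), M@(np.array([.5135,.2159])-T))
p=[(310+(a+.5)/4.5-.5,110+(b+.5)/4.5-.5) for a,b in [(114,330),(315,447),(418,372)]]
print((M@(pix2w(c,p,.018)-T).T).T.round(4))
"
```

```text
[[ 0.0182 -0.024 ]
 [ 0.0494 -0.023 ]
 [ 0.0538  0.0284]] [0.03840136 0.00025555]
[[-0.0678 -0.0347]
 [ 0.0615 -0.0375]
 [ 0.0614  0.0398]]
```

The brick is held upright. Its position in the gripper agrees with my figure to about 1–2 mm, so I lower it.

{"name": "play_rows", "arguments": {"targets": [{"tx":-0.05,"ty":0.03,"tz":0.8,"ax":0,"ay":0,"az":0,"grip":5.2},{"tx":0,"ty":0,"tz":1.2,"ax":0,"ay":0,"az":0,"grip":5.2},{"tx":0,"ty":0,"tz":1.0,"ax":0,"ay":0,"az":0,"grip":5.2},{"tx":0,"ty":0,"tz":0.7,"ax":0,"ay":0,"az":0,"grip":5.2},{"tx":0,"ty":0,"tz":0.3,"ax":0,"ay":0,"az":0,"grip":5.2},{"tx":0,"ty":0,"tz":0.1,"ax":0,"ay":0,"az":0,"grip":5.2},{"tx":0,"ty":0,"tz":0.1,"ax":0,"ay":0,"az":0,"grip":5.2},{"tx":0,"ty":0,"tz":0.1,"ax":0,"ay":0,"az":0,"grip":5.2},{"tx":0,"ty":0,"tz":0,"ax":0,"ay":0,"az":0,"grip":5.2}]}}

```text
t: 33.3
ee_pos: [0.5128, 0.2155, 0.03]
orientation: [[0.998, 0.066, 0.0], [0.066, -0.998, 0.0], [0.0, -0.0, -1.0]]
contact_force: [0.2, -0.2, -0.3]
gripper_width: 0.0556
```

```bash
python3 -c "
from h import *
go(*tray(.038),.0288,3.8)"
```

```text
t33.3 pos [0.5128 0.2155 0.03  ] psi 3.77 tilt [ 0.0004 -0.0001] w 0.0556 F [ 0.2 -0.2 -0.3] | shift cm [ 0.04 -0.01  0.12] az -0.001 q [ 23.  30. 110.   0.  40. 109.]
```

{"name": "play_rows", "arguments": {"targets": [{"tx":0,"ty":0,"tz":0.1,"ax":0,"ay":0,"az":0,"grip":5.2},{"tx":0,"ty":0,"tz":0.05,"ax":0,"ay":0,"az":0,"grip":5.2},{"tx":0,"ty":0,"tz":0,"ax":0,"ay":0,"az":0,"grip":5.2}]}}

```text
t: 33.6
ee_pos: [0.5128, 0.2155, 0.0288]
orientation: [[0.998, 0.066, 0.0], [0.066, -0.998, 0.0], [0.0, -0.0, -1.0]]
contact_force: [-0.9, -1.1, 5.5]
gripper_width: 0.0558
```

{"name": "play_rows", "arguments": {"targets": [{"tx":0,"ty":0,"tz":0,"ax":0,"ay":0,"az":0,"grip":5.6},{"tx":0,"ty":0,"tz":0,"ax":0,"ay":0,"az":0,"grip":6.2},{"tx":0,"ty":0,"tz":0,"ax":0,"ay":0,"az":0,"grip":7.5},{"tx":0,"ty":0,"tz":0,"ax":0,"ay":0,"az":0,"grip":8.0},{"tx":0,"ty":0,"tz":0,"ax":0,"ay":0,"az":0,"grip":8.0},{"tx":0,"ty":0,"tz":-1,"ax":0,"ay":0,"az":0,"grip":8.0},{"tx":0,"ty":0,"tz":-2.5,"ax":0,"ay":0,"az":0,"grip":8.5},{"tx":0,"ty":0,"tz":-3,"ax":0,"ay":0,"az":0,"grip":8.5},{"tx":0,"ty":0,"tz":-3,"ax":0,"ay":0,"az":0,"grip":8.5},{"tx":0.3,"ty":0.4,"tz":-2.5,"ax":0,"ay":0,"az":0,"grip":8.5},{"tx":1.4,"ty":1.6,"tz":0,"ax":0,"ay":0,"az":0,"grip":8.5},{"tx":2.4,"ty":2.6,"tz":0,"ax":0,"ay":0,"az":0,"grip":8.5},{"tx":2.6,"ty":2.8,"tz":0,"ax":0,"ay":0,"az":0,"grip":8.5},{"tx":2.4,"ty":2.8,"tz":0,"ax":0,"ay":0,"az":0,"grip":8.5},{"tx":1.4,"ty":1.6,"tz":0,"ax":0,"ay":0,"az":0,"grip":8.5},{"tx":0.5,"ty":0.7,"tz":0,"ax":0,"ay":0,"az":0.11,"grip":8.5},{"tx":0,"ty":0,"tz":0,"ax":0,"ay":0,"az":0.13,"grip":8.5},{"tx":0,"ty":0,"tz":0,"ax":0,"ay":0,"az":0.13,"grip":8.5},{"tx":0,"ty":0,"tz":0,"ax":0,"ay":0,"az":0.1,"grip":8.5},{"tx":0,"ty":0,"tz":0,"ax":0,"ay":0,"az":0,"grip":8.5}]}}

```text
t: 35.6
ee_pos: [0.6303, 0.0981, 0.1486]
orientation: [[0.919, -0.395, -0.0], [-0.395, -0.919, 0.0], [-0.0, -0.0, -1.0]]
contact_force: [0.3, 0.0, -0.3]
gripper_width: 0.0855
```

```bash
python3 -c "
from h import *
go(.6313,.0984,.024,-23.4)
c=camera('top');cv2.imwrite('pics/t5.png',np.clip(cv2.resize(c['img'][160:340,120:300],None,fx=3.3,fy=3.3,interpolation=2)*1.8,0,255).astype(np.uint8))"
```

```text
t35.6 pos [0.6303 0.0981 0.1486] psi -23.24 tilt [-0.0003 -0.0001] w 0.0855 F [ 0.3  0.  -0.3] | shift cm [ 0.08 -0.06 12.46] az 0.003 q [  9.  26.  96.   0.  58. 122.]
```

View pics/t5.png

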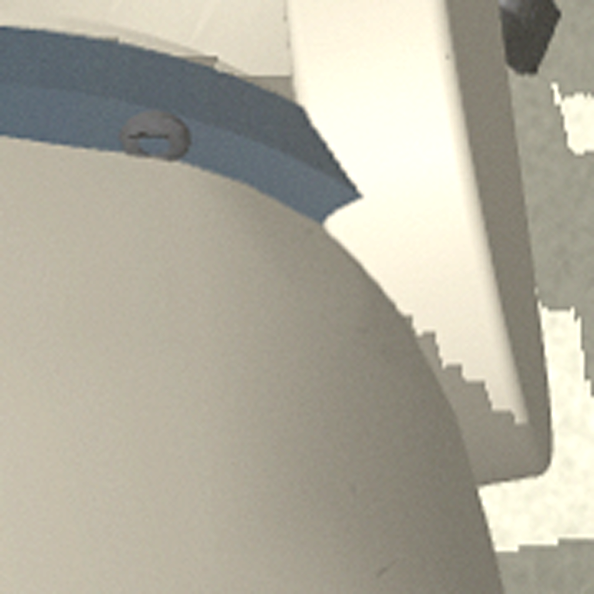

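The arm blocks the top view of the tray. I'll go on with the thin brick.

{"name": "play_rows", "arguments": {"targets": [{"tx":0.08,"ty":-0.05,"tz":0.5,"ax":0,"ay":0,"az":0,"grip":8.5},{"tx":0,"ty":0,"tz":1.5,"ax":0,"ay":0,"az":0,"grip":8.5},{"tx":0,"ty":0,"tz":2.5,"ax":0,"ay":0,"az":0,"grip":8.5},{"tx":0,"ty":0,"tz":2.5,"ax":0,"ay":0,"az":0,"grip":8.5},{"tx":0,"ty":0,"tz":2,"ax":0,"ay":0,"az":0,"grip":8.5},{"tx":0,"ty":0,"tz":1.7,"ax":0,"ay":0,"az":0,"grip":8.5},{"tx":0,"ty":0,"tz":1,"ax":0,"ay":0,"az":0,"grip":8.5},{"tx":0,"ty":0,"tz":0.5,"ax":0,"ay":0,"az":0,"grip":7.5},{"tx":0,"ty":0,"tz":0.2,"ax":0,"ay":0,"az":0,"grip":6.5},{"tx":0,"ty":0,"tz":0,"ax":0,"ay":0,"az":0,"grip":6.0},{"tx":0,"ty":0,"tz":0,"ax":0,"ay":0,"az":0,"grip":5.7},{"tx":0,"ty":0,"tz":0,"ax":0,"ay":0,"az":0,"grip":5.4},{"tx":0,"ty":0,"tz":0,"ax":0,"ay":0,"az":0,"grip":5.2},{"tx":0,"ty":0,"tz":0,"ax":0,"ay":0,"az":0,"grip":5.2},{"tx":0,"ty":0,"tz":0,"ax":0,"ay":0,"az":0,"grip":5.2},{"tx":0,"ty":0,"tz":0,"ax":0,"ay":0,"az":0,"grip":5.2}]}}

```text
t: 37.25
ee_pos: [0.6323, 0.0982, 0.0253]
orientation: [[0.919, -0.393, 0.002], [-0.393, -0.919, 0.0], [0.001, -0.001, -1.0]]
contact_force: [-0.9, 0.5, 6.3]
gripper_width: 0.0557
```

```bash
python3 -c "
from h import *
go(.6313,.0984,.024,3.8)"
```

```text
t37.2 pos [0.6323 0.0982 0.0253] psi -23.16 tilt [ 0.0014 -0.0009] w 0.0557 F [-0.9  0.5  6.3] | shift cm [-0.1   0.02  0.13] az -0.470 q [  9.  35.  99.  -0.  45. 122.]
```

{"name": "play_rows", "arguments": {"targets": [{"tx":0,"ty":0,"tz":-0.4,"ax":0,"ay":0,"az":0,"grip":5.2},{"tx":0,"ty":0,"tz":-1.2,"ax":0,"ay":0,"az":0,"grip":5.2},{"tx":0,"ty":0,"tz":-2.2,"ax":0,"ay":0,"az":0,"grip":5.2},{"tx":0,"ty":0,"tz":-2.5,"ax":0,"ay":0,"az":0,"grip":5.2},{"tx":0,"ty":0,"tz":-2.5,"ax":0,"ay":0,"az":-0.05,"grip":5.2},{"tx":0,"ty":0,"tz":-2.5,"ax":0,"ay":0,"az":-0.1,"grip":5.2},{"tx":0,"ty":0,"tz":-1.7,"ax":0,"ay":0,"az":-0.11,"grip":5.2},{"tx":0,"ty":0,"tz":-0.7,"ax":0,"ay":0,"az":-0.11,"grip":5.2},{"tx":0,"ty":0,"tz":0,"ax":0,"ay":0,"az":-0.07,"grip":5.2},{"tx":0,"ty":0,"tz":0,"ax":0,"ay":0,"az":-0.03,"grip":5.2},{"tx":0,"ty":0,"tz":0,"ax":0,"ay":0,"az":0,"grip":5.2},{"tx":0,"ty":0,"tz":0,"ax":0,"ay":0,"az":0,"grip":5.2}]}}

```text
t: 38.45
ee_pos: [0.6313, 0.0981, 0.1612]
orientation: [[0.998, 0.064, -0.0], [0.064, -0.998, -0.0], [-0.0, 0.0, -1.0]]
contact_force: [-0.1, 0.5, -1.5]
gripper_width: 0.0561
```

```bash
python3 -c "
from h import *
go(*tray(-.044),.028,3.8)"
```

```text
t38.5 pos [0.6313 0.0981 0.1612] psi 3.68 tilt [-0.0004  0.    ] w 0.0561 F [-0.1  0.5 -1.5] | shift cm [-19.24 -12.47  13.33] az -0.002 q [ 9. 25. 95.  0. 59. 95.]
```

{"name": "play_rows", "arguments": {"targets": [{"tx":-0.8,"ty":-0.5,"tz":0,"ax":0,"ay":0,"az":0,"grip":5.2},{"tx":-2.0,"ty":-1.3,"tz":0,"ax":0,"ay":0,"az":0,"grip":5.2},{"tx":-2.8,"ty":-1.8,"tz":0,"ax":0,"ay":0,"az":0,"grip":5.2},{"tx":-2.8,"ty":-1.8,"tz":0,"ax":0,"ay":0,"az":0,"grip":5.2},{"tx":-2.8,"ty":-1.8,"tz":0,"ax":0,"ay":0,"az":0,"grip":5.2},{"tx":-2.8,"ty":-1.8,"tz":0,"ax":0,"ay":0,"az":0,"grip":5.2},{"tx":-2.4,"ty":-1.6,"tz":0,"ax":0,"ay":0,"az":0,"grip":5.2},{"tx":-1.6,"ty":-1.1,"tz":0,"ax":0,"ay":0,"az":0,"grip":5.2},{"tx":-0.8,"ty":-0.5,"tz":0,"ax":0,"ay":0,"az":0,"grip":5.2},{"tx":-0.4,"ty":-0.3,"tz":0.5,"ax":0,"ay":0,"az":0,"grip":5.2},{"tx":0,"ty":0,"tz":1.5,"ax":0,"ay":0,"az":0,"grip":5.2},{"tx":0,"ty":0,"tz":1.5,"ax":0,"ay":0,"az":0,"grip":5.2},{"tx":0,"ty":0,"tz":0.5,"ax":0,"ay":0,"az":0,"grip":5.2},{"tx":0,"ty":0,"tz":0,"ax":0,"ay":0,"az":0,"grip":5.2},{"tx":0,"ty":0,"tz":0,"ax":0,"ay":0,"az":0,"grip":5.2}]}}

```text
t: 39.95
ee_pos: [0.4322, 0.2101, 0.1215]
orientation: [[0.998, 0.065, 0.0], [0.065, -0.998, 0.0], [0.0, -0.0, -1.0]]
contact_force: [0.9, -1.0, -0.0]
gripper_width: 0.0559
```

```bash
python3 -c "
from h import *
go(*tray(-.0435),.0293,3.8)
c=camera('scene');cv2.imwrite('pics/s6.png',cv2.resize(np.clip(c['img'][100:230,310:450]*1.6,0,255).astype(np.uint8),None,fx=4.5,fy=4.5,interpolation=2))"
```

```text
t40.0 pos [0.4322 0.2101 0.1215] psi 3.74 tilt [ 0.0002 -0.    ] w 0.0559 F [ 0.9 -1.  -0. ] | shift cm [-0.04 -0.01  9.22] az -0.001 q [ 26.  16. 117.  -0.  48. 112.]
```

View pics/s6.png

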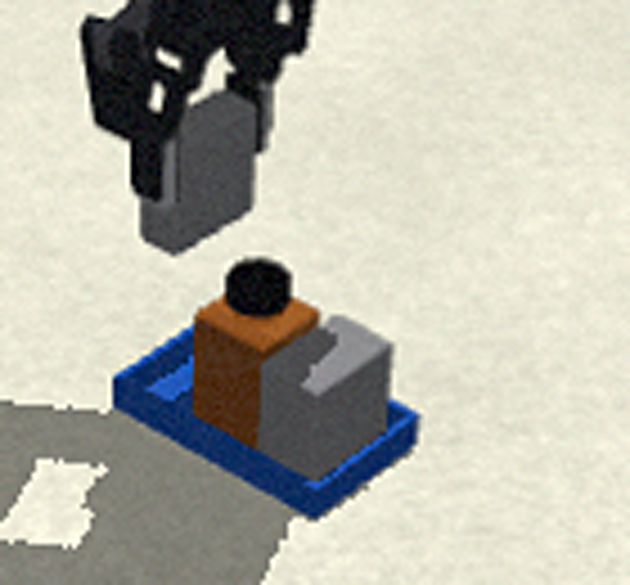

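The thick brick stands beside the bottle at (325,410), and the thin one hangs upright at (195,170).

```bash
python3 -c "
from h import *
c=camera('scene');a=np.radians(3.8)
T=np.array([.4752,.2131]);M=np.array([[np.cos(a),np.sin(a)],[-np.sin(a),np.cos(a)]])
def f(P,z):
  p=[(310+(a+.5)/4.5-.5,100+(b+.5)/4.5-.5) for a,b in P]
  print((M@(pix2w(c,p,z)-T).T).T.round(4))
f([(142,237),(174,254),(254,208)],.0962); print(M@(np.array([.4322,.2101])-T))
f([(114,375),(315,492),(418,417)],.018)
f([(194,312),(260,355),(319,318)],.066); f([(260,355),(318,396),(391,346)],.064)
"
```

```text
[[-0.0604 -0.0233]
 [-0.0399 -0.0236]
 [-0.038   0.0313]]
[-0.04310428 -0.00014363]
[[-0.0678 -0.0347]
 [ 0.0615 -0.0375]
 [ 0.0614  0.0398]]
[[-0.0301 -0.0198]
 [ 0.0149 -0.0246]
 [ 0.0162  0.0166]]
[[ 0.0132 -0.0225]
 [ 0.0528 -0.0284]
 [ 0.0532  0.0244]]
```

{"name": "play_rows", "arguments": {"targets": [{"tx":0.2,"ty":0,"tz":0.5,"ax":0,"ay":0,"az":0,"grip":5.2},{"tx":0,"ty":0,"tz":1.5,"ax":0,"ay":0,"az":0,"grip":5.2},{"tx":0,"ty":0,"tz":1.5,"ax":0,"ay":0,"az":0,"grip":5.2},{"tx":0,"ty":0,"tz":1.5,"ax":0,"ay":0,"az":0,"grip":5.2},{"tx":0,"ty":0,"tz":1.0,"ax":0,"ay":0,"az":0,"grip":5.2},{"tx":0,"ty":0,"tz":0.6,"ax":0,"ay":0,"az":0,"grip":5.2},{"tx":0,"ty":0,"tz":0.3,"ax":0,"ay":0,"az":0,"grip":5.2},{"tx":0,"ty":0,"tz":0,"ax":0,"ay":0,"az":0,"grip":5.2},{"tx":0,"ty":0,"tz":0,"ax":0,"ay":0,"az":0,"grip":5.2}]}}

```text
t: 40.95
ee_pos: [0.434, 0.2105, 0.0527]
orientation: [[0.998, 0.066, 0.001], [0.066, -0.998, 0.0], [0.001, -0.0, -1.0]]
contact_force: [-0.2, -0.3, 0.6]
gripper_width: 0.056
```

```bash
python3 -c "
from h import *
go(*tray(-.0411),.0293,3.8)
c=camera('top')['img'][238:338,140:240];s=camera('scene')['img'][120:220,320:420]
cv2.imwrite('pics/x7.png',np.clip(np.hstack([cv2.resize(i,None,fx=4,fy=4,interpolation=2) for i in(c,s)])*1.6,0,255).astype(np.uint8))"
```

```text
t41.0 pos [0.434  0.2105 0.0527] psi 3.77 tilt [ 0.0006 -0.0003] w 0.0560 F [-0.2 -0.3  0.6] | shift cm [0.02 0.01 2.34] az -0.001 q [ 26.  23. 119.   0.  39. 112.]
```

View pics/x7.png

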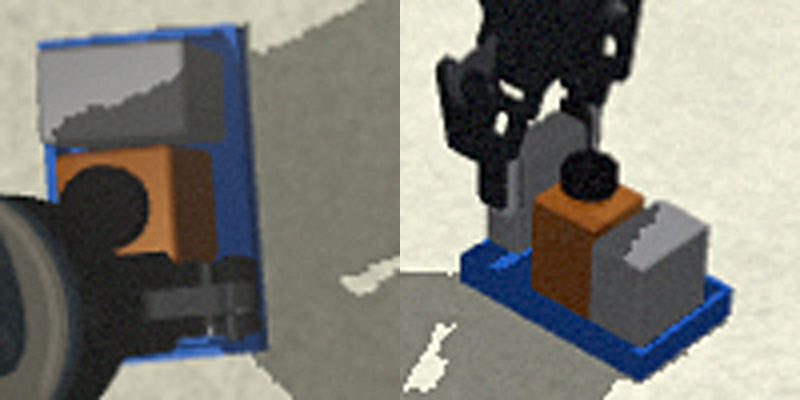

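The thick brick stands clear of both the wall and the bottle (crop, top left). The thin brick is above its gap, so I lower it in small steps.

{"name": "play_rows", "arguments": {"targets": [{"tx":0,"ty":0,"tz":0.3,"ax":0,"ay":0,"az":0,"grip":5.2},{"tx":0,"ty":0,"tz":0.3,"ax":0,"ay":0,"az":0,"grip":5.2},{"tx":0,"ty":0,"tz":0.3,"ax":0,"ay":0,"az":0,"grip":5.2},{"tx":0,"ty":0,"tz":0.3,"ax":0,"ay":0,"az":0,"grip":5.2},{"tx":0,"ty":0,"tz":0,"ax":0,"ay":0,"az":0,"grip":5.2}]}}

```text
t: 41.55
ee_pos: [0.4334, 0.2102, 0.0398]
orientation: [[0.998, 0.066, -0.001], [0.066, -0.998, -0.0], [-0.001, 0.0, -1.0]]
contact_force: [0.1, -0.5, -0.6]
gripper_width: 0.056
```

It's inside the walls with no force. On down to the floor.

{"name": "play_rows", "arguments": {"targets": [{"tx":0,"ty":0,"tz":0.3,"ax":0,"ay":0,"az":0,"grip":5.2},{"tx":0,"ty":0,"tz":0.3,"ax":0,"ay":0,"az":0,"grip":5.2},{"tx":0,"ty":0,"tz":0.2,"ax":0,"ay":0,"az":0,"grip":5.2},{"tx":0,"ty":0,"tz":0.1,"ax":0,"ay":0,"az":0,"grip":5.2},{"tx":0,"ty":0,"tz":0.1,"ax":0,"ay":0,"az":0,"grip":5.2},{"tx":0,"ty":0,"tz":0.1,"ax":0,"ay":0,"az":0,"grip":5.2},{"tx":0,"ty":0,"tz":0,"ax":0,"ay":0,"az":0,"grip":5.2}]}}

```text
t: 42.25
ee_pos: [0.4337, 0.2103, 0.0293]
orientation: [[0.998, 0.066, 0.0], [0.066, -0.998, 0.0], [0.0, -0.0, -1.0]]
contact_force: [-0.3, -0.3, -0.5]
gripper_width: 0.0559
```

{"name": "play_rows", "arguments": {"targets": [{"tx":0,"ty":0,"tz":0.05,"ax":0,"ay":0,"az":0,"grip":5.2},{"tx":0,"ty":0,"tz":0,"ax":0,"ay":0,"az":0,"grip":5.2}]}}

```text
t: 42.45
ee_pos: [0.4338, 0.2103, 0.0292]
orientation: [[0.998, 0.066, 0.0], [0.066, -0.998, 0.0], [0.0, -0.0, -1.0]]
contact_force: [-1.8, -1.0, 7.7]
gripper_width: 0.0559
```

Seated. Release, go straight up, then back away to clear the view.

{"name": "play_rows", "arguments": {"targets": [{"tx":0,"ty":0,"tz":0,"ax":0,"ay":0,"az":0,"grip":5.6},{"tx":0,"ty":0,"tz":0,"ax":0,"ay":0,"az":0,"grip":6.2},{"tx":0,"ty":0,"tz":0,"ax":0,"ay":0,"az":0,"grip":7.5},{"tx":0,"ty":0,"tz":0,"ax":0,"ay":0,"az":0,"grip":8.0},{"tx":0,"ty":0,"tz":0,"ax":0,"ay":0,"az":0,"grip":8.0},{"tx":0,"ty":0,"tz":-1,"ax":0,"ay":0,"az":0,"grip":8.0},{"tx":0,"ty":0,"tz":-2.5,"ax":0,"ay":0,"az":0,"grip":8.5},{"tx":0,"ty":0,"tz":-3,"ax":0,"ay":0,"az":0,"grip":8.5},{"tx":0,"ty":0,"tz":-3,"ax":0,"ay":0,"az":0,"grip":8.5},{"tx":0,"ty":0,"tz":-3,"ax":0,"ay":0,"az":0,"grip":8.5},{"tx":0,"ty":1,"tz":-2,"ax":0,"ay":0,"az":0,"grip":8.5},{"tx":0,"ty":3,"tz":0,"ax":0,"ay":0,"az":0,"grip":8.5},{"tx":0,"ty":4,"tz":0,"ax":0,"ay":0,"az":0,"grip":8.5},{"tx":0,"ty":4,"tz":0,"ax":0,"ay":0,"az":0,"grip":8.5},{"tx":0,"ty":4,"tz":0,"ax":0,"ay":0,"az":0,"grip":8.5},{"tx":0,"ty":4,"tz":0,"ax":0,"ay":0,"az":0,"grip":8.5},{"tx":0,"ty":4,"tz":0,"ax":0,"ay":0,"az":0,"grip":8.5},{"tx":0,"ty":4,"tz":0,"ax":0,"ay":0,"az":0,"grip":8.5},{"tx":0,"ty":4,"tz":0,"ax":0,"ay":0,"az":0,"grip":8.5},{"tx":0,"ty":4,"tz":0,"ax":0,"ay":0,"az":0,"grip":8.5}]}}

```text
t: 44.45
ee_pos: [0.4572, -0.1506, 0.1746]
orientation: [[0.998, 0.066, 0.001], [0.066, -0.998, -0.0], [0.001, 0.0, -1.0]]
contact_force: [0.2, 0.2, -0.2]
gripper_width: 0.0853
```

{"name": "play_rows", "arguments": {"targets": [{"tx":0,"ty":4,"tz":0,"ax":0,"ay":0,"az":0,"grip":8.5},{"tx":0,"ty":3,"tz":0,"ax":0,"ay":0,"az":0,"grip":8.5},{"tx":0,"ty":1,"tz":0,"ax":0,"ay":0,"az":0,"grip":8.5},{"tx":0,"ty":0,"tz":0,"ax":0,"ay":0,"az":0,"grip":8.5}]}}

```text
t: 44.85
ee_pos: [0.4626, -0.2295, 0.1741]
orientation: [[0.998, 0.064, 0.0], [0.064, -0.998, -0.0], [0.0, 0.0, -1.0]]
contact_force: [-0.6, 0.2, 0.3]
gripper_width: 0.0852
```

```bash
python3 -c "
from h import *
go(.4,-.3)
c=camera('top')['img']
cv2.imwrite('pics/t8.png',np.clip(np.hstack([cv2.resize(c[y:y+h,x:x+w],(375,500),interpolation=2) for x,y,w,h in((140,238,75,100),(280,140,113,150))])*1.8,0,255).astype(np.uint8))"
```

```text
t44.9 pos [ 0.4626 -0.2295  0.1741] psi 3.65 tilt [0.0002 0.    ] w 0.0852 F [-0.6  0.2  0.3] | shift cm [-6.69  6.63 -0.  ] az 0.000 q [-27.  14. 110.   0.  56.  60.]
```

View pics/t8.png

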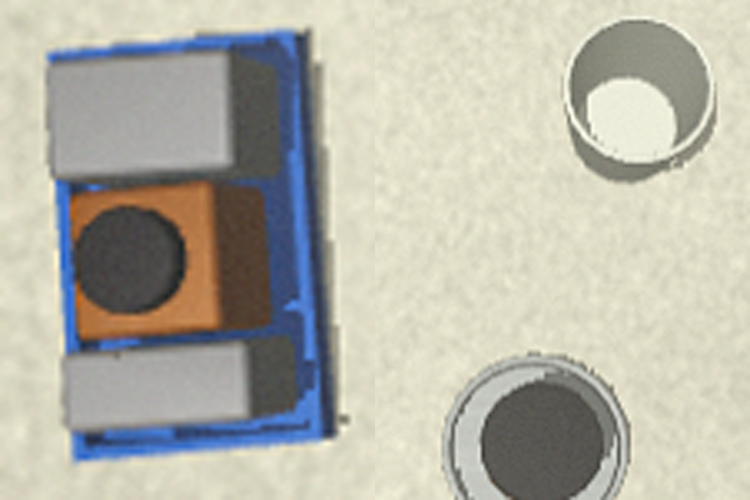

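```bash
python3 -c "
from h import *
c=camera('top');a=np.radians(3.8)
T=np.array([.4752,.2131]);M=np.array([[np.cos(a),np.sin(a)],[-np.sin(a),np.cos(a)]])
def f(n,P,z):
  p=[(140+(a+.5)/5-.5,238+(b+.5)/5-.5) for a,b in P]
  print(n,((M@(pix2w(c,p,z)-T).T).T*1000).round(1).tolist())
f('thick',[(47,60),(225,51),(233,165),(53,178)],.064)
f('bottle',[(70,192),(210,182),(220,330),(78,340)],.066)
f('thin',[(63,355),(247,342),(249,418),(68,430)],.064)
print(job.job_done())
"
```

```text
thick [[55.7, 25.1], [53.6, -28.0], [19.9, -28.3], [20.7, 25.3]]
bottle [[16.0, 19.8], [15.4, -21.7], [-27.8, -21.8], [-27.2, 20.1]]
thin [[-31.1, 25.4], [-32.0, -28.9], [-53.9, -28.0], [-53.0, 25.3]]
the job is handed in; nothing more can be done
None
```

The samples are swapped, both bricks are in the tray, and the job was handed in at about 45 s of the 128 s. The hand-in gave no verdict.

I parked the jar on the mat, moved the bottle from the dish to the tray about 6 mm off the middle, then moved the jar into the dish. Both bricks came last: thick at the far end of the tray, thin at the near end.

**Final check from the top camera (good to about 2 mm):**
- **Bottle and bricks:** all three stand upright in the tray, in line with it. The gaps are about 4–5 mm from bottle to each brick and about 4–7 mm from each brick to its end wall, which together make up the 16 mm of play.
- **Jar:** upright inside the dish.
- **Beaker:** where it was. The soap was outside the last picture, but the arm never came near it.

**Contact forces:** when I set each object down, the largest reading was about 13 N. The gripper was open and clear of everything at the end.

**Disagreement:** while the thin brick hung above the tray, the scene camera put it 3–4 mm farther back than the arm's own position did. I moved it 2 mm forward as a compromise. It went in between the walls without touching, and the last top view agrees with the arm's position to about 2 mm.

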